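# Roll the cap strip home on the sample rack

### The arm

A 6-joint arm with a two-finger parallel gripper is mounted at the origin on the work surface. World frame = base frame: x ahead of the robot, y to its left, z up, the work surface at z = 0. Lengths are in m, angles in rad, forces in N, time in s.
With the tool pointing down it reaches from about 0.225 to 0.725 m from the base axis. Payload 3.1 kg.
Tool frame: the origin (TCP) lies at the very end of the fingers, on their centre line; the grasp point (between the pads) lies 19 mm behind it (grip_depth is the distance from the TCP to the grasp point, in m); z points along the fingers, x is the direction in which the jaws open and shut, and the axes are right-handed (so a half turn about z gives the same grasp; the last joint's range is limited). The gripper opens to 85 mm and grips with 20 to 120 N. Pads are 22 mm wide; open, the fingers measure 114 mm over their backs; the gripper's body (76 mm by 85 mm) begins 54 mm behind the grasp point. The pads swing forward as they close: fully open they stand 13 mm farther back than shut.
Start: joints at [-1.432, 0.048, 0.099, 1.622, 0, 1.443], TCP at [0.138, -0.506, 0.231] pointing down, gripper open.
Joint ranges: [-2.91, 2.91], [-0.99, 1.94], [-1.21, 1.42], [-2.12, 2.29], [-1.49, 1.47], [-3.14, 3.14]. Speed limits (rad/s): [2.79, 2.79, 3.14, 3.14, 3.14, 3.14].

### API

Orientations are given as a 3x3 rotation matrix whose columns are the frame's x, y, z axes.
In Python, from plant import sense, grab_frame, hand_in, grip_depth gives the robot as it stands. The module is installed in compiled form; this text tells all that it offers.
- The arm moves only by the tool play_rows, never from a script. Its argument "rows" is a list of rows, each an object of numbers: "dx", "dy", "dz": the shift along the tool's x, y, z in cm; "roll": the turn about the tool's z in degrees; "fingers": the finger opening in cm, from 0 to 8.54. In form: [{"dx": .., "dy": .., "dz": .., "roll": .., "fingers": ..}, ...]. A call has 1 to 12 rows; each row is the pose to reach, as a shift and turn from the pose commanded when the call began, along the tool's axes at that moment; what a row does not reach only later rows make up. A row lasts 1/10 s, in which the tool goes at most 50 mm and 8.59 degrees, less where a joint would pass 70% of its speed; a pose out of reach is approached as far as the arm can. A call with a gripper value outside its range is refused whole. The fingers move at their own pace and stop on an object; the grip force is fixed at half the most. Time passes only in rows, so rows that repeat a pose let the fingers close. It gives the time, the measured TCP pose, the force and the opening at its end, in the units of the state.
- sense(): the state, without advancing time (a new reading comes with each control period).
- grab_frame(name): name is "scene" or "top" or "wrist"; returns a dict with "color" (420x560x3 uint8, red, green, blue), "camera_matrix" (3x3 intrinsics, pixels), "eye" and "rotation" of the camera in the world. Camera axes: x right, y down, z forward; pixel columns grow to the right and rows downward; lengths in m; the calibration is good to about 2 mm. The wrist camera is an equidistant fisheye: a pixel r from the principal point sees the ray r / f radians off the axis. A picture is of the moment at which its call begins. There is no depth.
- hand_in(): hands the job in, once; it reports no verdict.
The state is a dict: "time": time; "qpos": joint angles; "joint_vel": joint speeds; "tau": joint torques, N m; "eef_pos": TCP position; "tool_rot": TCP orientation; "ft_force": force on the tool from outside, world axes, zero at the start; "ft_torque": the same for the moment, N m; "width": finger opening in m.
Only numpy, scipy, OpenCV 4.12 (cv2) and the standard library are available. Lean on these libraries where they do the work, as an engineer would, in place of code of your own. Each camera call takes 0.05 s, during which the arm holds its last target.

### The job

Take the hand roller from its holder and roll it along the strip of caps on the edge of the tube rack, with steady firm pressure but never more than 35 N (about three and a half kilos), until all eight caps are fully home. Press the caps only with the roller, then hang it back upright in its holder as it was, and leave everything else on the bench where it is.

Things in the scene. Friction and masses are not known exactly. Their poses are not given: they have to be found in the camera images.
- rack_stand: Fixed grey stand, 112 x 200 x 14 mm, under a white tube rack 96 x 184 mm, flat top nominally at z = 70 mm. Origin: centre of the stand's underside. y runs along the rack; the long edge at -x carries the cap strip. Nothing but the caps rises above the rack's top. The rack sits on it up to 4 mm higher or lower and out of level along y by up to 0.045 rad either way (unknown, not in this pose); it does not yield.
- strip (a point): Middle of the cap strip at its nominal home height, 73 mm above the bench, x = -34 mm in the stand's frame (a point of the stand, level with it). Eight white flat caps in a row along y, each 22 mm across and 19 mm long, 20 mm apart, from y = -80 to +80 mm. A cap's top is 5 mm above this when unpressed; with the rack's unknown height and tilt the caps lie up to 7 mm higher or lower.
- roller: Loose upright hand roller, about 0.28 kg, hanging in its holder. Grey wheel, 32 mm diameter, 26 mm wide, free on its axle, below a steel yoke. Origin: the wheel's lowest point, under the handle's centre line; z up along the handle, axle along x, so it rolls along y.
- handle (a point): Middle of the roller's handle, 71 mm above the roller's origin: upright square black rubber bar 26 x 26 mm, 58 mm tall (42 to 100 mm above the origin). It stands on the yoke's flat steel plate, 44 (x) by 64 (y) by 6 mm, upper face 42 mm above the origin, which sticks out 19 mm beyond the handle on both y sides, so fingertips closing along y can bear down on it.
- wheel (a joint): Turning angle of the roller's wheel on its axle (rad): 0 at the start, counts on through full turns; free, no end stops.
- holder: Fixed aluminium holder: base 70 (x) by 80 (y) by 4 mm, two walls 50 mm long in x, 8 mm thick, at y = +27 and -27 mm, tops 44 mm above the bench. Origin: centre of the underside. The roller's wheel hangs between the walls, its yoke plate rests across their tops: roller origin 8 mm above the holder's, its y along the holder's y either way round, some 7 mm free play each way in y.
- cap0 (a joint): How far the cap is pressed in (m): 0 unpressed, 0.005 fully home, at its stop; it starts at 0 to 0.0015. Centre at y = -70 mm in the stand's frame. Takes 6 to 8 N to move and stays where it is pushed.
- cap1 (a joint): How far the cap is pressed in (m): 0 unpressed, 0.005 fully home, at its stop; it starts at 0 to 0.0015. Centre at y = -50 mm in the stand's frame. Takes 6 to 8 N to move and stays where it is pushed.
- cap2 (a joint): How far the cap is pressed in (m): 0 unpressed, 0.005 fully home, at its stop; it starts at 0 to 0.0015. Centre at y = -30 mm in the stand's frame. Takes 6 to 8 N to move and stays where it is pushed.
- cap3 (a joint): How far the cap is pressed in (m): 0 unpressed, 0.005 fully home, at its stop; it starts at 0 to 0.0015. Centre at y = -10 mm in the stand's frame. Takes 6 to 8 N to move and stays where it is pushed.
- cap4 (a joint): How far the cap is pressed in (m): 0 unpressed, 0.005 fully home, at its stop; it starts at 0 to 0.0015. Centre at y = 10 mm in the stand's frame. Takes 6 to 8 N to move and stays where it is pushed.
- cap5 (a joint): How far the cap is pressed in (m): 0 unpressed, 0.005 fully home, at its stop; it starts at 0 to 0.0015. Centre at y = 30 mm in the stand's frame. Takes 6 to 8 N to move and stays where it is pushed.
- cap6 (a joint): How far the cap is pressed in (m): 0 unpressed, 0.005 fully home, at its stop; it starts at 0 to 0.0015. Centre at y = 50 mm in the stand's frame. Takes 6 to 8 N to move and stays where it is pushed.
- cap7 (a joint): How far the cap is pressed in (m): 0 unpressed, 0.005 fully home, at its stop; it starts at 0 to 0.0015. Centre at y = 70 mm in the stand's frame. Takes 6 to 8 N to move and stays where it is pushed.
- reagent: Loose reagent bottle, 72 mm diameter, 150 mm tall; a bystander, to be left alone. Origin: centre of its underside.
- beaker: Loose clear plastic beaker, 70 mm diameter, 80 mm tall; a bystander, to be left alone. Origin: centre of its underside.
- jar: Loose small jar, 56 mm diameter, 65 mm tall; a bystander, to be left alone. Origin: centre of its underside.
- timer: Loose white bench timer, 55 x 75 x 22 mm; a bystander, to be left alone. Origin: centre of its underside.
- marker: Loose black marker pen lying down, 14 mm thick, 120 mm long along its x; a bystander, to be left alone. Origin: centre of the pen.
- petri: Loose closed clear dish, 90 mm diameter, 16 mm tall; a bystander, to be left alone. Origin: centre of its underside.
Mind the look-alikes: they are no part of the job. Leave any red or yellow look-alike of the roller alone. What is shaped like the rack_stand but blue is not meant.

How it is judged:
On the way, in this order (a step that is already met when the one before it is completed fails the run):
1. the roller is lifted out of its holder, 20 mm or more (z of roller in the frame of holder above 0.028 m), for 0.1 s.
2. the wheel has been rolled some 50 mm: it has turned by more than 3 rad either way from its start ((value of joint wheel above 3 rad or value of joint wheel below -3 rad)).
3. all eight caps are pressed home (value of joint each of cap0, cap1, cap2, cap3, cap4, cap5, cap6, cap7 above 0.0035 m), for 0.2 s.
At the end, for the whole second after the job is handed in: All eight caps are pressed in by more than 3.5 of their 5 mm; the roller rests in its holder, upright within 0.1 rad, its origin 4 to 12 mm above the holder's and within 20 mm of it sideways, its y within 0.3 rad of the holder's, at rest (all of step 3 and z of roller in the frame of holder between 0.004 and 0.012 m and horizontal distance between roller and holder below 0.02 m and angle between roller's own z axis and vertical below 0.1 rad and angle between the y axis of roller and the y axis of holder, either way round below 0.3 rad and linear speed of roller below 0.02 m/s and contact force between roller and holder above 0.5 N); the robot touches nothing.
It fails at once if the roller presses on the rack or caps with more than 35 N (contact force between roller and rack_stand above 35 N).
It fails at once if the robot itself presses on the caps, rack or stand (contact force between any of the fingers, the arm and rack_stand above 1 N).
It fails at once if a bystander is moved by more than 20 mm (distance of any of reagent, beaker, jar, timer, marker, petri from where it was at the start of the episode above 0.02 m).
It also fails if it takes over 70 s, if anything falls off the work surface, if the arm or the gripper's body presses on something with over 40 N, if the wrist force passes 120 N, or if a joint passes its speed limit or range.

## Working session

There is one attempt and no reset: what is moved stays moved. The work goes in short steps, Python scripts to look and compute and a tool call to move; the robot and the scene stay as the last step left them, time stands still between calls to the robot, and variables do not carry over. Pictures are saved under pics/ and viewed, and the job is handed in when it is done.

Besides the shell and the picture viewer there is one more tool, called after "Request:" as name([rows], argument=value, ...), one row to a line, values as JSON. play_rows: Moves the arm, as the interface text tells. Its arguments: {"type":"object","properties":{"rows":{"type":"array"}},"required":["rows"]}

```bash
mkdir -p pics; cat > h.py <<'E'
import numpy as np,cv2
from plant import sense,grab_frame,hand_in,grip_depth
def snap(n,f):
    d=grab_frame(n); cv2.imwrite(f'pics/{f}.png',d['color'][:,:,::-1]); np.savez(f'pics/{f}.npz',K=d['camera_matrix'],e=d['eye'],R=d['rotation'],c=d['color']); return d
def onplane(f,u,v,z):
    d=np.load(f'pics/{f}.npz'); K=d['K']; r=d['R']@np.array([(u-K[0,2])/K[0,0],(v-K[1,2])/K[1,1],1]); e=d['e']
    return e+r*(z-e[2])/r[2]
def proj(f,p):
    d=np.load(f'pics/{f}.npz'); c=d['R'].T@(np.array(p)-d['e']); K=d['K']; return K[0,0]*c[0]/c[2]+K[0,2],K[1,1]*c[1]/c[2]+K[1,2]
E
python3 - <<'E'
from h import *
for n in('scene','top','wrist'):
    d=snap(n,n+'1'); print(n,d['camera_matrix'],d['eye'],d['rotation'])
s=sense();print(s,grip_depth)
E
```

```text
scene [[419.01213485   0.         270.89768681]
 [  0.         419.01213485 210.54174583]
 [  0.           0.           1.        ]] [0.92431727 0.51930332 0.89746667] [[-0.8174708   0.44378043 -0.36715176]
 [ 0.57595783  0.63399194 -0.5160686 ]
 [ 0.00375011 -0.63333494 -0.77386872]]
top [[388.79339037   0.         281.08548845]
 [  0.         388.79339037 207.74789738]
 [  0.           0.           1.        ]] [ 0.39230771 -0.0311241   0.87251712] [[-0.02883342 -0.98275503  0.18265047]
 [-0.99880406  0.03554386  0.03357211]
 [-0.03948526 -0.18146403 -0.98260456]]
wrist [[325.1922621    0.         281.50661766]
 [  0.         325.1922621  210.0287981 ]
 [  0.           0.           1.        ]] [ 0.21829398 -0.48286344  0.37360564] [[ 0.26395385 -0.91138236 -0.3157698 ]
 [-0.96453342 -0.25005591 -0.08454185]
 [-0.00191015  0.32688568 -0.94506196]]
{'time': 0.15, 'qpos': array([-1.43180147e+00,  4.85995751e-02,  9.79629319e-02,  1.62205044e+00,
        2.47213959e-06,  1.44299281e+00]), 'joint_vel': array([ 0.00085536, -0.00114074,  0.00378586,  0.00168227, -0.00117285,
       -0.00057582]), 'tau': array([ 1.56458405e-03, -3.39259458e+01,  3.20423913e+01,  1.53696723e-02,
       -1.68964475e-04,  1.43705779e-05]), 'eef_pos': array([ 0.13833123, -0.50593644,  0.23037886]), 'tool_rot': array([[ 2.63644194e-01, -9.64619962e-01, -2.59512153e-04],
       [-9.64618175e-01, -2.63644210e-01,  1.87286708e-03],
       [-1.87502385e-03, -2.43440394e-04, -9.99998213e-01]]), 'ft_force': array([-0.35360948, -0.65819717, -0.04294696]), 'ft_torque': array([ 0.02440463, -0.00709277, -0.00047703]), 'width': 0.08527234119330314} 0.0187
```

View pics/top1.png

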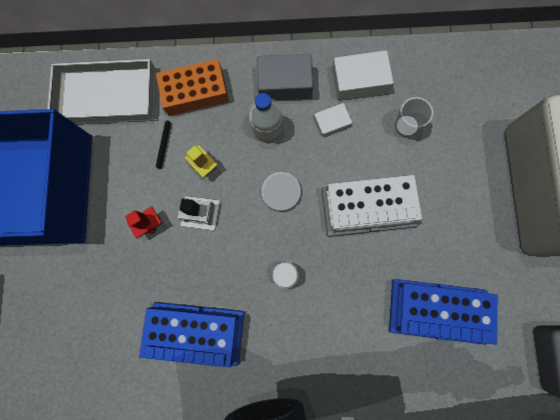

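View pics/scene1.png

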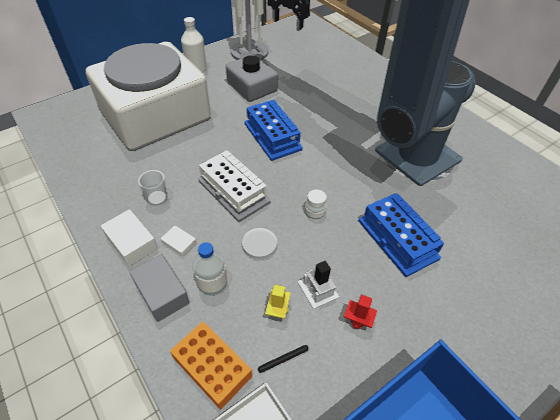

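View pics/wrist1.png

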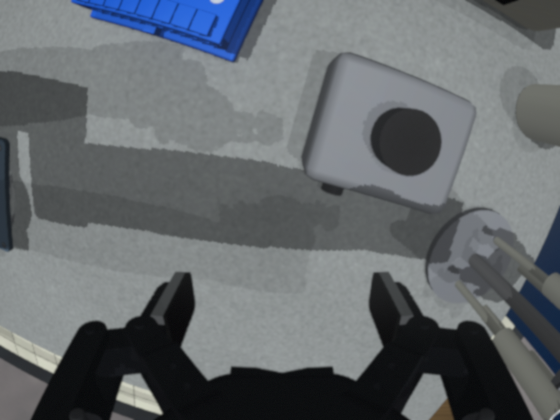

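Candidates for the roller in the top view are black handle/grey yoke in a white holder at (190,208), red at (143,222) and yellow at (200,160). I choose the black one. For the rack, white on a grey stand is at (372,204), and the blue ones at (192,335) and (445,312) are out. Next I'll check with a crop.

```bash
python3 - <<'E'
import cv2,numpy as np
a=cv2.imread('pics/top1.png');b=cv2.imread('pics/scene1.png')
A=cv2.resize(a[180:240,165:245],(800,600),interpolation=cv2.INTER_CUBIC)
B=cv2.resize(a[165:240,315:430],(800,522),interpolation=cv2.INTER_CUBIC)
C=cv2.resize(b[250:320,280:360],(640,560),interpolation=cv2.INTER_CUBIC)
D=cv2.resize(b[140:225,185:285],(700,595),interpolation=cv2.INTER_CUBIC)
for n,i in zip('ABCD',(A,B,C,D)): cv2.imwrite(f'pics/crop{n}.png',i)
E
```

```text
(no output)
```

View pics/cropA.png

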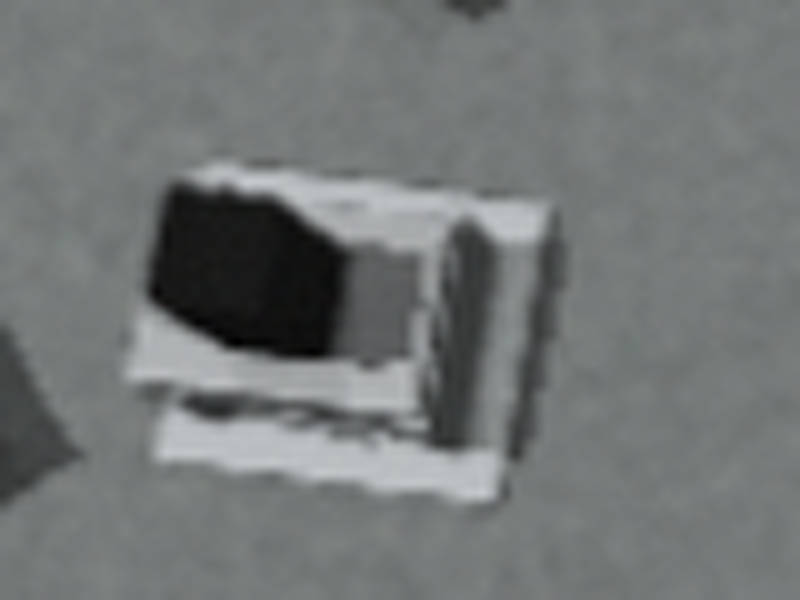

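View pics/cropB.png

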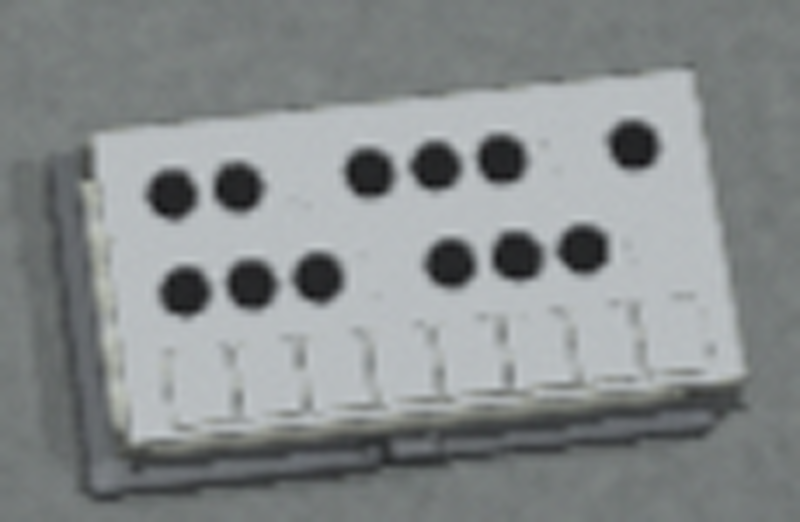

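View pics/cropC.png

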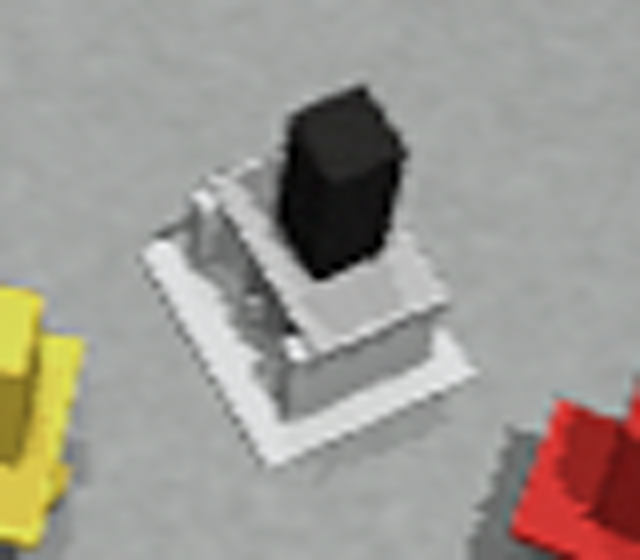

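View pics/cropD.png

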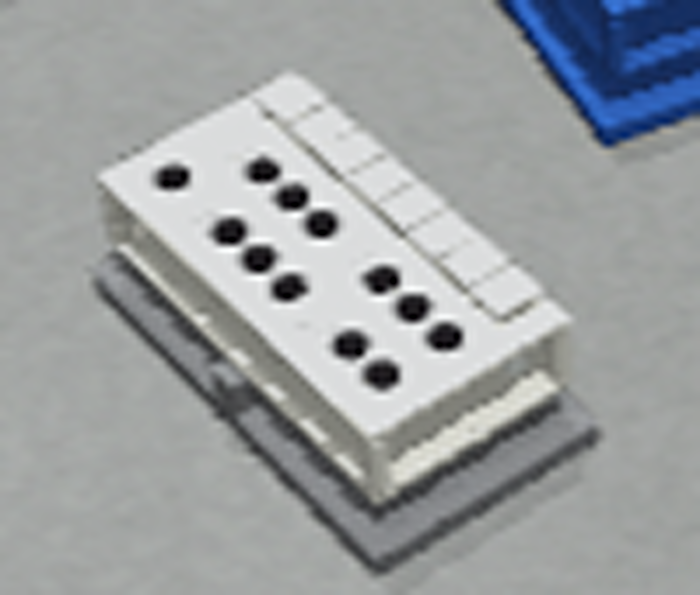

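```bash
python3 - <<'E'
from h import *
tA=lambda x,y:(165+x/10-.5*.9,180+y/10-.45)
tB=lambda x,y:(315+x/6.957-.43,165+y/6.957-.43)
sC=lambda x,y:(280+x/8-.44,250+y/8-.44)
sD=lambda x,y:(185+x/7-.43,140+y/7-.43)
def show(t,f,pts,m,z):
    print(t)
    for p in pts: print(p,onplane(f,*m(*p),z).round(4))
show('holder base top',  'top1',[(155,460),(500,502),(555,200)],tA,.004)
show('holder base scene','scene1',[(142,250),(272,467),(477,372)],sC,.002)
show('handle top scene','scene1',[(365,88),(406,150),(345,187),(285,118)],sC,.108)
show('plate scene','scene1',[(210,180),(308,350),(450,300)],sC,.050)
show('plate top','top1',[(415,408),(430,245),(128,380)],tA,.050)
show('handle top top','top1',[(172,185),(152,300)],tA,.108)
show('stand top','top1',[(90,493),(740,408),(52,155)],tB,.014)
show('stand scene','scene1',[(378,570),(600,435),(97,280)],sD,.012)
show('caps strip in top (front edge)','top1',[(175,430),(715,372)],tB,.075)
show('rack top corners top','top1',[(130,440),(745,378),(692,70),(92,133)],tB,.07)
show('rack top corners scene','scene1',[(100,178),(292,72),(572,322),(375,440)],sD,.07)
E
```

```text
holder base top
(155, 460) [0.5209 0.2299 0.004 ]
(500, 502) [0.5085 0.1508 0.004 ]
(555, 200) [0.578  0.1382 0.004 ]
holder base scene
(142, 250) [0.5739 0.1392 0.002 ]
(272, 467) [0.5866 0.2177 0.002 ]
(477, 372) [0.5177 0.2288 0.002 ]
handle top scene
(365, 88) [0.5337 0.1792 0.108 ]
(406, 150) [0.5373 0.201  0.108 ]
(345, 187) [0.5585 0.2004 0.108 ]
(285, 118) [0.558 0.174 0.108]
plate scene
(210, 180) [0.5624 0.1526 0.05  ]
(308, 350) [0.5739 0.2118 0.05  ]
(450, 300) [0.5308 0.2228 0.05  ]
plate top
(415, 408) [0.5234 0.1596 0.05  ]
(430, 245) [0.5592 0.1566 0.05  ]
(128, 380) [0.5317 0.2223 0.05  ]
handle top top
(172, 185) [0.5617 0.1962 0.108 ]
(152, 300) [0.5381 0.1999 0.108 ]
stand top
(90, 493) [ 0.4861 -0.1025  0.014 ]
(740, 408) [ 0.5062 -0.3084  0.014 ]
(52, 155) [ 0.5966 -0.0958  0.014 ]
stand scene
(378, 570) [ 0.5959 -0.0912  0.012 ]
(600, 435) [ 0.4874 -0.0981  0.012 ]
(97, 280) [ 0.6097 -0.2869  0.012 ]
caps strip in top (front edge)
(175, 430) [ 0.4972 -0.1234  0.075 ]
(715, 372) [ 0.509  -0.2825  0.075 ]
rack top corners top
(130, 440) [ 0.4954 -0.1105  0.07  ]
(745, 378) [ 0.5077 -0.2926  0.07  ]
(692, 70) [ 0.6022 -0.2856  0.07  ]
(92, 133) [ 0.5896 -0.104   0.07  ]
rack top corners scene
(100, 178) [ 0.602  -0.2828  0.07  ]
(292, 72) [ 0.5068 -0.292   0.07  ]
(572, 322) [ 0.492  -0.1104  0.07  ]
(375, 440) [ 0.5856 -0.1034  0.07  ]
```

The crop shows a black handle on a grey/steel yoke in an aluminium holder, so it's the real roller. It's at about (0.5465, 0.1886), with the holder at (0.548, 0.184) and yaw -9.3°. The rack centre is about (0.548, -0.198), yaw +4.4°, with the cap strip on the -x side. Now I'll move above the holder.

Request:
play_rows([
  {"dx": -4, "dy": -4, "roll": -7},
  {"dx": -7, "dy": -7, "roll": -15},
  {"dx": -10, "dy": -10, "roll": -23},
  {"dx": -13, "dy": -13, "roll": -31},
  {"dx": -16, "dy": -16, "roll": -39},
  {"dx": -19, "dy": -19, "roll": -47},
  {"dx": -22, "dy": -22, "roll": -55},
  {"dx": -25, "dy": -25, "roll": -63},
  {"dx": -28, "dy": -28, "roll": -71},
  {"dx": -30, "dy": -30, "roll": -79},
  {"dx": -30, "dy": -30, "roll": -79},
  {"dx": -30, "dy": -30, "roll": -79},
])

```text
validation failed for argument at $.ro...
```

Request:
play_rows([
  {"dx": -4, "dy": -4, "dz": 0, "roll": -7, "fingers": 8.5},
  {"dx": -7, "dy": -7, "dz": 0, "roll": -15, "fingers": 8.5},
  {"dx": -10, "dy": -10, "dz": 0, "roll": -23, "fingers": 8.5},
  {"dx": -13, "dy": -13, "dz": 0, "roll": -31, "fingers": 8.5},
  {"dx": -16, "dy": -16, "dz": 0, "roll": -39, "fingers": 8.5},
  {"dx": -19, "dy": -19, "dz": 0, "roll": -47, "fingers": 8.5},
  {"dx": -22, "dy": -22, "dz": 0, "roll": -55, "fingers": 8.5},
  {"dx": -25, "dy": -25, "dz": 0, "roll": -63, "fingers": 8.5},
  {"dx": -28, "dy": -28, "dz": 0, "roll": -71, "fingers": 8.5},
  {"dx": -30, "dy": -30, "dz": 0, "roll": -79, "fingers": 8.5},
  {"dx": -30, "dy": -30, "dz": 0, "roll": -79, "fingers": 8.5},
])

```text
time: 1.25
eef_pos: [0.3496, -0.1352, 0.2311]
tool_rot: [[0.997, 0.082, 0.0], [0.082, -0.997, 0.001], [0.0, -0.001, -1.0]]
ft_force: [-0.2, -0.2, -0.7]
width: 0.085
```

Request:
play_rows([
  {"dx": 2, "dy": -3, "dz": 0, "roll": -7, "fingers": 8.5},
  {"dx": 4, "dy": -6, "dz": 0, "roll": -14, "fingers": 8.5},
  {"dx": 6.5, "dy": -9, "dz": 0, "roll": -22, "fingers": 8.5},
  {"dx": 9, "dy": -12.5, "dz": 0, "roll": -30, "fingers": 8.5},
  {"dx": 11.5, "dy": -16, "dz": 0, "roll": -38, "fingers": 8.5},
  {"dx": 14, "dy": -19.5, "dz": 0, "roll": -46, "fingers": 8.5},
  {"dx": 16.5, "dy": -23, "dz": 0, "roll": -54, "fingers": 8.5},
  {"dx": 19, "dy": -26.5, "dz": 0, "roll": -62, "fingers": 8.5},
  {"dx": 21, "dy": -29, "dz": 0, "roll": -70, "fingers": 8.5},
  {"dx": 22.3, "dy": -30.7, "dz": 0, "roll": -76, "fingers": 8.5},
  {"dx": 22.3, "dy": -30.7, "dz": 0, "roll": -76, "fingers": 8.5},
  {"dx": 22.3, "dy": -30.7, "dz": 0, "roll": -76, "fingers": 8.5},
])

```text
time: 2.45
eef_pos: [0.548, 0.184, 0.2306]
tool_rot: [[0.171, 0.985, -0.002], [0.985, -0.171, -0.001], [-0.001, -0.001, -1.0]]
ft_force: [0.2, -0.2, 0.2]
width: 0.0851
```

```bash
python3 - <<'E'
from h import *
d=snap('wrist','w2'); snap('top','top2'); snap('scene','scene2')
s=sense();print(s['eef_pos'],s['tool_rot'].round(4),s['qpos'].round(3),s['ft_force']);print(d['eye'],d['rotation'])
E
```

```text
[0.54782267 0.1835609  0.23147004] [[ 1.713e-01  9.852e-01 -2.000e-04]
 [ 9.852e-01 -1.713e-01 -5.000e-04]
 [-5.000e-04 -1.000e-04 -1.000e+00]] [ 0.207  0.188  0.252  1.635 -0.     0.38 ] [ 0.40593063  0.39754825 -0.40114077]
[0.46364846 0.19965722 0.37405277] [[ 0.17076587  0.93176331  0.32039998]
 [ 0.9853101  -0.16091194 -0.05719569]
 [-0.00173666  0.32546041 -0.94555407]]
```

View pics/w2.png

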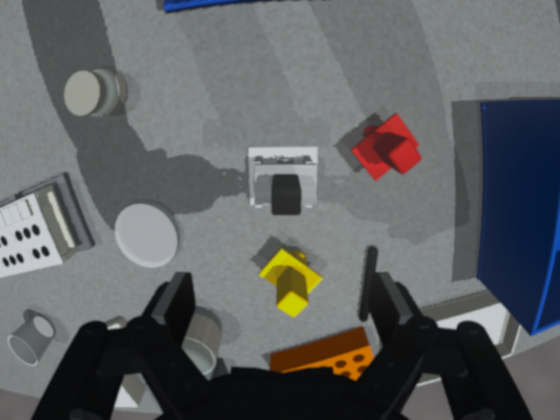

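```bash
cat >> h.py <<'E'
def fray(f,u,v):
    d=np.load(f'pics/{f}.npz'); K=d['K']; x=(u-K[0,2])/K[0,0]; y=(v-K[1,2])/K[1,1]; t=np.hypot(x,y)
    c=np.array([np.sin(t)*x/t,np.sin(t)*y/t,np.cos(t)]); return d['e'],d['R']@c
def fplane(f,u,v,z):
    e,r=fray(f,u,v); return e+r*(z-e[2])/r[2]
E
python3 - <<'E'
import cv2
a=cv2.imread('pics/w2.png')[135:225,235:335]
cv2.imwrite('pics/cropE.png',cv2.resize(a,(660,594),interpolation=cv2.INTER_CUBIC))
E
```

```text
(no output)
```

View pics/cropE.png

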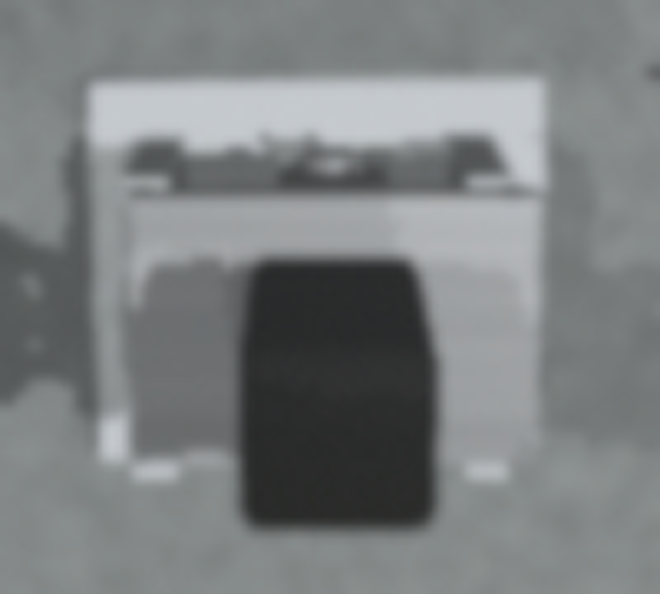

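```bash
python3 - <<'E'
from h import *
m=lambda x,y:(235+x/6.6-.42,135+y/6.6-.42)
for n,z,ps in(('handle',.108,[(240,357),(437,357),(435,525),(242,525)]),('plate',.05,[(130,192),(540,192),(535,458),(133,458)]),('base',.004,[(88,83),(545,80)]),('hbot',.05,[(258,262),(412,262)])):
    q=np.array([fplane('w2',*m(*p),z) for p in ps]);print(n,q.round(4).tolist(),q.mean(0).round(4))
    v=q[1]-q[0];print('ang',np.degrees(np.arctan2(v[1],v[0])),np.linalg.norm(v))
E
```

```text
handle [[0.5334, 0.178, 0.108], [0.5377, 0.203, 0.108], [0.5603, 0.1992, 0.108], [0.556, 0.1741, 0.108]] [0.5469 0.1886 0.108 ]
ang 80.2296178872393 0.02531172791731449
plate [[0.5198, 0.1613, 0.05], [0.5305, 0.2234, 0.05], [0.5729, 0.2166, 0.05], [0.562, 0.1535, 0.05]] [0.5463 0.1887 0.05  ]
ang 80.25215311420406 0.06300245509212446
base [[0.5074, 0.1524, 0.004], [0.5204, 0.2306, 0.004]] [0.5139 0.1915 0.004 ]
ang 80.5871148415633 0.07933445867379715
hbot [[0.5341, 0.1788, 0.05], [0.5381, 0.2022, 0.05]] [0.5361 0.1905 0.05  ]
ang 80.24076243439323 0.023798375987683765
```

Request:
play_rows([
  {"dx": 0.5, "dy": -0.2, "dz": 3, "roll": 0, "fingers": 8.5},
  {"dx": 0.5, "dy": -0.2, "dz": 7, "roll": 0, "fingers": 8.5},
  {"dx": 0.5, "dy": -0.2, "dz": 11, "roll": 0, "fingers": 8.5},
  {"dx": 0.5, "dy": -0.2, "dz": 14, "roll": 0, "fingers": 8.5},
  {"dx": 0.5, "dy": -0.2, "dz": 16, "roll": 0, "fingers": 8.5},
  {"dx": 0.5, "dy": -0.2, "dz": 17.2, "roll": 0, "fingers": 8.5},
  {"dx": 0.5, "dy": -0.2, "dz": 17.6, "roll": 0, "fingers": 8.5},
  {"dx": 0.5, "dy": -0.2, "dz": 17.6, "roll": 0, "fingers": 8.5},
  {"dx": 0.5, "dy": -0.2, "dz": 17.6, "roll": 0, "fingers": 8.5},
])

```text
time: 3.5
eef_pos: [0.5482, 0.1902, 0.0571]
tool_rot: [[0.169, 0.986, 0.003], [0.986, -0.169, 0.001], [0.001, 0.003, -1.0]]
ft_force: [0.1, -0.4, 1.1]
width: 0.0851
```

```bash
python3 - <<'E'
from h import *
d=snap('wrist','w3')
s=sense();print(s['eef_pos'],s['tool_rot'].round(4),s['ft_force'])
E
```

```text
[0.54838284 0.19028615 0.05726665] [[ 1.690e-01  9.856e-01  3.300e-03]
 [ 9.856e-01 -1.690e-01  7.000e-04]
 [ 1.200e-03  3.100e-03 -1.000e+00]] [-0.38807997  1.04256083 -0.26706184]
```

View pics/w3.png

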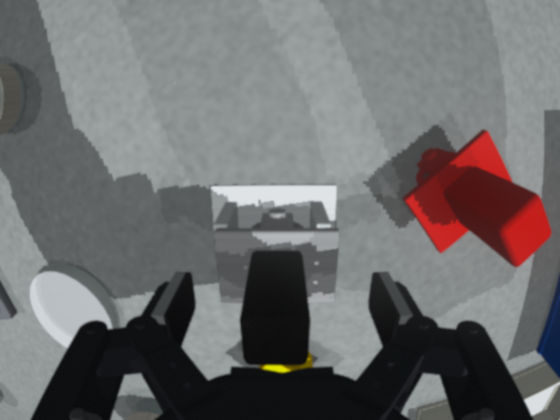

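Request:
play_rows([
  {"dx": -0.1, "dy": 0.1, "dz": 0.3, "roll": 0, "fingers": 8.5},
  {"dx": -0.1, "dy": 0.1, "dz": 0.5, "roll": 0, "fingers": 6},
  {"dx": -0.1, "dy": 0.1, "dz": 0.5, "roll": 0, "fingers": 4},
  {"dx": -0.1, "dy": 0.1, "dz": 0.5, "roll": 0, "fingers": 3},
  {"dx": -0.1, "dy": 0.1, "dz": 0.5, "roll": 0, "fingers": 2},
  {"dx": -0.1, "dy": 0.1, "dz": 0.5, "roll": 0, "fingers": 1},
  {"dx": -0.1, "dy": 0.1, "dz": 0.5, "roll": 0, "fingers": 1},
  {"dx": -0.1, "dy": 0.1, "dz": 0.5, "roll": 0, "fingers": 1},
  {"dx": -0.1, "dy": 0.1, "dz": 0.5, "roll": 0, "fingers": 1},
  {"dx": -0.1, "dy": 0.1, "dz": 0.5, "roll": 0, "fingers": 1},
])

```text
time: 4.55
eef_pos: [0.5479, 0.189, 0.0504]
tool_rot: [[0.169, 0.986, 0.0], [0.986, -0.169, 0.0], [0.0, 0.0, -1.0]]
ft_force: [0.6, 0.1, -0.1]
width: 0.0254
```

```bash
python3 - <<'E'
from h import *
d=snap('wrist','w4')
s=sense();print(s['eef_pos'],s['tool_rot'].round(4),s['ft_force'],s['width'])
E
```

```text
[0.5479404  0.18899398 0.05042766] [[ 1.687e-01  9.857e-01  3.000e-04]
 [ 9.857e-01 -1.687e-01  1.000e-04]
 [ 1.000e-04  2.000e-04 -1.000e+00]] [ 1.23737118 -1.15875515  0.33615587] 0.02535244906569548
```

View pics/w4.png

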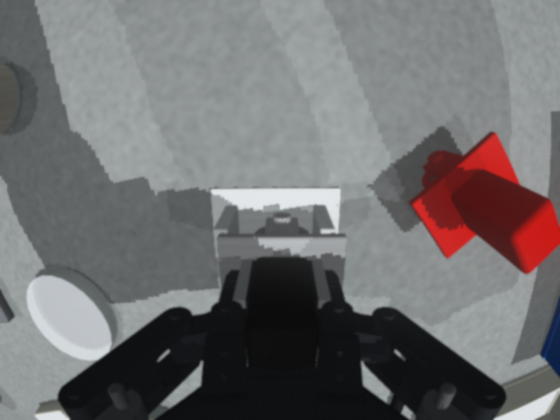

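Request:
play_rows([
  {"dx": 0, "dy": 0, "dz": -0.5, "roll": 0, "fingers": 1},
  {"dx": 0, "dy": 0, "dz": -1.5, "roll": 0, "fingers": 1},
  {"dx": 0, "dy": 0, "dz": -3, "roll": 0, "fingers": 1},
  {"dx": 0, "dy": 0, "dz": -5, "roll": 0, "fingers": 1},
  {"dx": 0, "dy": 0, "dz": -7, "roll": 0, "fingers": 1},
  {"dx": 0, "dy": 0, "dz": -9, "roll": 0, "fingers": 1},
  {"dx": 0, "dy": 0, "dz": -11, "roll": 0, "fingers": 1},
  {"dx": 0, "dy": 0, "dz": -12.5, "roll": 0, "fingers": 1},
  {"dx": 0, "dy": 0, "dz": -13, "roll": 0, "fingers": 1},
  {"dx": 0, "dy": 0, "dz": -13, "roll": 0, "fingers": 1},
  {"dx": 0, "dy": 0, "dz": -13, "roll": 0, "fingers": 1},
])

```text
time: 5.7
eef_pos: [0.5474, 0.1889, 0.1794]
tool_rot: [[0.169, 0.986, -0.002], [0.986, -0.169, -0.0], [-0.001, -0.001, -1.0]]
ft_force: [0.5, -0.3, -2.6]
width: 0.0253
```

```bash
python3 - <<'E'
from h import *
d=snap('scene','s5')
s=sense();print(s['eef_pos'],s['ft_force'],s['width'])
a=cv2.imread('pics/s5.png')
cv2.imwrite('pics/cropF.png',cv2.resize(a[180:320,240:400],(800,700)[:2] if 0 else (685,600)))
E
```

```text
[0.54708982 0.18882892 0.17889891] [-0.22083067  0.02234636 -3.25636772] 0.025137266629906056
```

View pics/cropF.png

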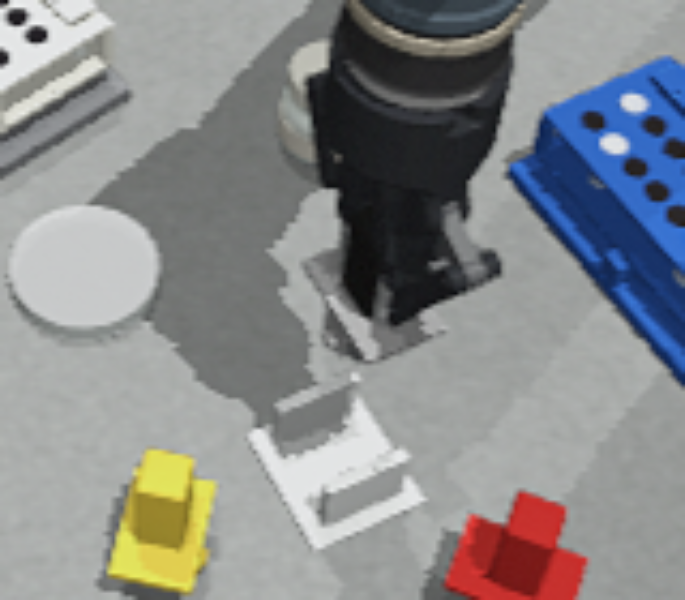

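The roller is lifted (2.8 N extra load) and the holder is empty. Next I'll carry it over to the rack.

Request:
play_rows([
  {"dx": -2, "dy": 0.4, "dz": 0, "roll": -1, "fingers": 1},
  {"dx": -5, "dy": 1, "dz": 0, "roll": -2, "fingers": 1},
  {"dx": -9, "dy": 1.8, "dz": 0, "roll": -3.5, "fingers": 1},
  {"dx": -13, "dy": 2.6, "dz": 0, "roll": -5, "fingers": 1},
  {"dx": -17, "dy": 3.4, "dz": 0, "roll": -6.5, "fingers": 1},
  {"dx": -21, "dy": 4.2, "dz": 0, "roll": -8, "fingers": 1},
  {"dx": -25, "dy": 5, "dz": 0, "roll": -9.5, "fingers": 1},
  {"dx": -29, "dy": 5.8, "dz": 0, "roll": -11, "fingers": 1},
  {"dx": -33, "dy": 6.6, "dz": 0, "roll": -12.5, "fingers": 1},
  {"dx": -36.5, "dy": 7.4, "dz": 0, "roll": -14, "fingers": 1},
  {"dx": -38.1, "dy": 7.7, "dz": 0, "roll": -14, "fingers": 1},
  {"dx": -38.1, "dy": 7.7, "dz": 0, "roll": -14, "fingers": 1},
])

```text
time: 6.95
eef_pos: [0.5585, -0.2016, 0.1786]
tool_rot: [[-0.071, 0.997, -0.002], [0.997, 0.071, 0.001], [0.001, -0.002, -1.0]]
ft_force: [0.7, -0.3, -1.4]
width: 0.025
```

```bash
python3 - <<'E'
from h import *
d=snap('wrist','w6')
s=sense();print(s['eef_pos'],s['tool_rot'].round(4),s['ft_force'],s['width'])
E
```

```text
[ 0.55869695 -0.19981177  0.17893159] [[-0.0727  0.9974 -0.0022]
 [ 0.9974  0.0727  0.002 ]
 [ 0.0021 -0.002  -1.    ]] [-0.74428224  0.85461179 -3.09533277] 0.02540970985124907
```

View pics/w6.png

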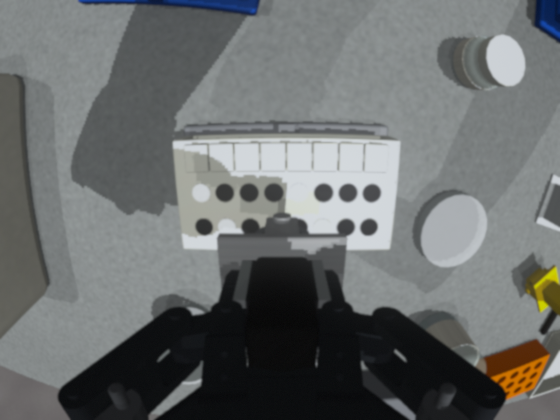

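```bash
python3 - <<'E'
import cv2
a=cv2.imread('pics/w6.png')[115:185,165:411]
cv2.imwrite('pics/cropG.png',cv2.resize(a,(787,224),interpolation=cv2.INTER_CUBIC))
E
```

```text
(no output)
```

View pics/cropG.png

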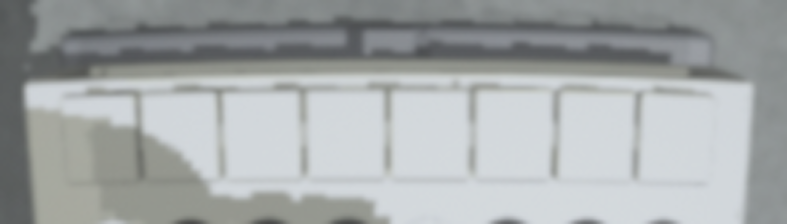

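```bash
python3 - <<'E'
from h import *
m=lambda x,y:(165+x/3.2-.34,115+y/3.2-.34)
q=np.array([fplane('w6',*m(*p),.070) for p in [(25,82),(752,82)]]);print('rack edge',q.round(4),np.linalg.norm(q[1]-q[0]),np.degrees(np.arctan2(*(q[1]-q[0])[[1,0]])))
for z in(.073,.078):
  t=np.array([fplane('w6',*m(x,136),z) for x in (139,222,305,388,472,555,636)])
  print(z,t.round(4).tolist(),np.linalg.norm(np.diff(t,axis=0),axis=1).round(4))
  a=np.array([fplane('w6',*m(x,y),z) for x,y in((70,95),(710,95),(710,182),(70,182))]);print(a.round(4).tolist(),a.mean(0))
d=np.load('pics/w6.npz');print(d['e'])
E
```

```text
rack edge [[ 0.5067 -0.2919  0.07  ]
 [ 0.4933 -0.1092  0.07  ]] 0.1831893667538643 94.20521106667027
0.073 [[0.5188, -0.2611, 0.073], [0.5177, -0.2403, 0.073], [0.5165, -0.2201, 0.073], [0.5151, -0.2, 0.073], [0.5136, -0.1797, 0.073], [0.5118, -0.1593, 0.073], [0.5099, -0.139, 0.073]] [0.0208 0.0203 0.0201 0.0204 0.0204 0.0205]
[[0.5092, -0.279, 0.073], [0.4976, -0.1211, 0.073], [0.5196, -0.1179, 0.073], [0.5313, -0.2788, 0.073]] [ 0.51444368 -0.19918893  0.073     ]
0.078 [[0.5179, -0.26, 0.078], [0.5168, -0.2397, 0.078], [0.5157, -0.2198, 0.078], [0.5143, -0.2002, 0.078], [0.5128, -0.1802, 0.078], [0.511, -0.1603, 0.078], [0.5092, -0.1403, 0.078]] [0.0203 0.0199 0.0197 0.02   0.02   0.0201]
[[0.5085, -0.2775, 0.078], [0.4971, -0.1228, 0.078], [0.5187, -0.1197, 0.078], [0.5302, -0.2774, 0.078]] [ 0.51361734 -0.19933782  0.078     ]
[ 0.47326493 -0.20660833  0.32216378]
```

Request:
play_rows([
  {"dx": 2, "dy": -1, "dz": 0, "roll": 0, "fingers": 1},
  {"dx": 4, "dy": -2.2, "dz": 0, "roll": 0, "fingers": 1},
  {"dx": 6, "dy": -3.5, "dz": 0, "roll": 0, "fingers": 1},
  {"dx": 7.3, "dy": -4.4, "dz": 1, "roll": 0, "fingers": 1},
  {"dx": 7.3, "dy": -4.4, "dz": 2.5, "roll": 0, "fingers": 1},
  {"dx": 7.3, "dy": -4.4, "dz": 3.6, "roll": 0, "fingers": 1},
  {"dx": 7.3, "dy": -4.4, "dz": 4.2, "roll": 0, "fingers": 1},
  {"dx": 7.3, "dy": -4.4, "dz": 4.4, "roll": 0, "fingers": 1},
  {"dx": 7.3, "dy": -4.4, "dz": 4.4, "roll": 0, "fingers": 1},
  {"dx": 7.3, "dy": -4.4, "dz": 4.4, "roll": 0, "fingers": 1},
])

```text
time: 8.0
eef_pos: [0.5106, -0.1305, 0.1367]
tool_rot: [[-0.074, 0.997, 0.001], [0.997, 0.074, -0.0], [-0.0, 0.001, -1.0]]
ft_force: [0.5, -0.4, -2.9]
width: 0.025
```

```bash
python3 - <<'E'
from h import *
d=snap('wrist','w7');snap('scene','s7')
s=sense();print(s['eef_pos'],s['tool_rot'].round(4),s['ft_force'],s['ft_torque'])
a=cv2.imread('pics/w7.png')[100:300,180:400];b=cv2.imread('pics/s7.png')[140:230,190:290]
cv2.imwrite('pics/c7.png',np.hstack([cv2.resize(a,(440,400)),cv2.resize(b,(360,400))]))
E
```

```text
[ 0.51065333 -0.13050338  0.13698582] [[-7.430e-02  9.972e-01  1.200e-03]
 [ 9.972e-01  7.430e-02 -4.000e-04]
 [-5.000e-04  1.200e-03 -1.000e+00]] [-0.02024032 -0.42433287 -1.83501132] [ 0.01279177 -0.0171846   0.04504554]
```

View pics/c7.png

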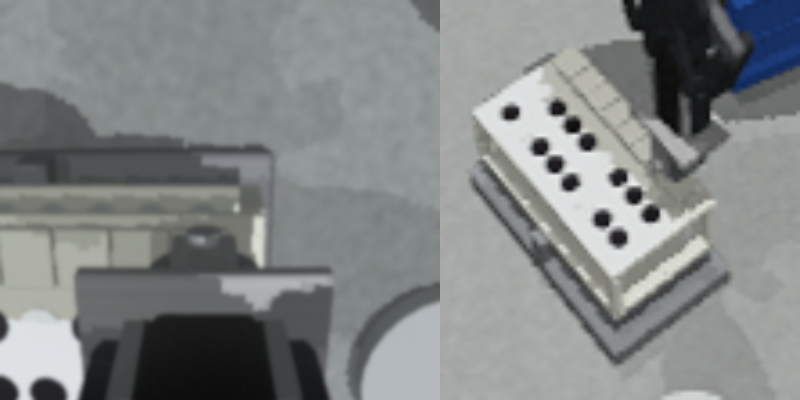

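Over cap 7, aligned. Descending in small steps and watching the force.

Request:
play_rows([
  {"dx": 0, "dy": 0, "dz": 0.2, "roll": 0, "fingers": 1},
  {"dx": 0, "dy": 0, "dz": 0.4, "roll": 0, "fingers": 1},
  {"dx": 0, "dy": 0, "dz": 0.6, "roll": 0, "fingers": 1},
  {"dx": 0, "dy": 0, "dz": 0.8, "roll": 0, "fingers": 1},
  {"dx": 0, "dy": 0, "dz": 0.8, "roll": 0, "fingers": 1},
])

```text
time: 8.6
eef_pos: [0.5097, -0.1299, 0.1277]
tool_rot: [[-0.075, 0.997, -0.001], [0.997, 0.075, 0.0], [0.0, -0.001, -1.0]]
ft_force: [0.4, -0.3, -1.5]
width: 0.0254
```

Request:
play_rows([
  {"dx": 0, "dy": 0, "dz": 0.1, "roll": 0, "fingers": 1},
  {"dx": 0, "dy": 0, "dz": 0.2, "roll": 0, "fingers": 1},
  {"dx": 0, "dy": 0, "dz": 0.2, "roll": 0, "fingers": 1},
])

```text
time: 8.9
eef_pos: [0.51, -0.13, 0.1262]
tool_rot: [[-0.075, 0.997, -0.0], [0.997, 0.075, 0.0], [0.0, -0.0, -1.0]]
ft_force: [-0.1, 0.9, -2.5]
width: 0.0257
```

Request:
play_rows([
  {"dx": 0, "dy": 0, "dz": 0.1, "roll": 0, "fingers": 1},
  {"dx": 0, "dy": 0, "dz": 0.2, "roll": 0, "fingers": 1},
  {"dx": 0, "dy": 0, "dz": 0.2, "roll": 0, "fingers": 1},
])

```text
time: 9.2
eef_pos: [0.51, -0.13, 0.1241]
tool_rot: [[-0.075, 0.997, -0.0], [0.997, 0.075, 0.0], [0.0, -0.0, -1.0]]
ft_force: [0.3, 0.1, -1.6]
width: 0.0252
```

Request:
play_rows([
  {"dx": 0, "dy": 0, "dz": 0.1, "roll": 0, "fingers": 1},
  {"dx": 0, "dy": 0, "dz": 0.2, "roll": 0, "fingers": 1},
  {"dx": 0, "dy": 0, "dz": 0.2, "roll": 0, "fingers": 1},
])

```text
time: 9.5
eef_pos: [0.51, -0.13, 0.1221]
tool_rot: [[-0.075, 0.997, -0.0], [0.997, 0.075, 0.0], [0.0, -0.0, -1.0]]
ft_force: [-0.7, 0.7, -2.0]
width: 0.0251
```

Request:
play_rows([
  {"dx": 0, "dy": 0, "dz": 0.05, "roll": 0, "fingers": 1},
  {"dx": 0, "dy": 0, "dz": 0.1, "roll": 0, "fingers": 1},
  {"dx": 0, "dy": 0, "dz": 0.1, "roll": 0, "fingers": 1},
])

```text
time: 9.8
eef_pos: [0.5102, -0.1301, 0.1215]
tool_rot: [[-0.075, 0.997, 0.0], [0.997, 0.075, -0.0], [-0.0, 0.0, -1.0]]
ft_force: [-0.5, -0.2, -2.3]
width: 0.0252
```

Request:
play_rows([
  {"dx": 0, "dy": 0, "dz": 0.05, "roll": 0, "fingers": 1},
  {"dx": 0, "dy": 0, "dz": 0.1, "roll": 0, "fingers": 1},
  {"dx": 0, "dy": 0, "dz": 0.1, "roll": 0, "fingers": 1},
])

```text
time: 10.1
eef_pos: [0.5103, -0.1303, 0.121]
tool_rot: [[-0.075, 0.997, 0.001], [0.997, 0.075, -0.001], [-0.001, 0.001, -1.0]]
ft_force: [-1.1, -0.5, 1.7]
width: 0.0251
```

Request:
play_rows([
  {"dx": 0, "dy": 0, "dz": 0.05, "roll": 0, "fingers": 1},
  {"dx": 0, "dy": 0, "dz": 0.1, "roll": 0, "fingers": 1},
  {"dx": 0, "dy": 0, "dz": 0.1, "roll": 0, "fingers": 1},
])

```text
time: 10.4
eef_pos: [0.5104, -0.1304, 0.1204]
tool_rot: [[-0.075, 0.997, 0.001], [0.997, 0.075, -0.001], [-0.001, 0.001, -1.0]]
ft_force: [-1.8, -1.0, 4.8]
width: 0.0253
```

Request:
play_rows([
  {"dx": 0, "dy": 0, "dz": 0.05, "roll": 0, "fingers": 1},
  {"dx": 0, "dy": 0, "dz": 0.1, "roll": 0, "fingers": 1},
  {"dx": 0, "dy": 0, "dz": 0.1, "roll": 0, "fingers": 1},
])

```text
time: 10.7
eef_pos: [0.5104, -0.1304, 0.1195]
tool_rot: [[-0.075, 0.997, 0.001], [0.997, 0.075, -0.001], [-0.001, 0.001, -1.0]]
ft_force: [-2.6, 0.2, 6.2]
width: 0.0252
```

Request:
play_rows([
  {"dx": 0, "dy": 0, "dz": 0.1, "roll": 0, "fingers": 1},
  {"dx": 0, "dy": 0, "dz": 0.2, "roll": 0, "fingers": 1},
  {"dx": 0, "dy": 0, "dz": 0.2, "roll": 0, "fingers": 1},
])

```text
time: 11.0
eef_pos: [0.5104, -0.1305, 0.1175]
tool_rot: [[-0.075, 0.997, 0.001], [0.997, 0.075, -0.001], [-0.001, 0.001, -1.0]]
ft_force: [-1.6, -0.2, 5.9]
width: 0.0253
```

Request:
play_rows([
  {"dx": 0, "dy": 0, "dz": 0.1, "roll": 0, "fingers": 1},
  {"dx": 0, "dy": 0, "dz": 0.15, "roll": 0, "fingers": 1},
  {"dx": 0, "dy": 0, "dz": 0.15, "roll": 0, "fingers": 1},
])

```text
time: 11.3
eef_pos: [0.5105, -0.1305, 0.1162]
tool_rot: [[-0.075, 0.997, 0.001], [0.997, 0.075, -0.001], [-0.001, 0.001, -1.0]]
ft_force: [-2.2, 0.0, 5.6]
width: 0.0256
```

Request:
play_rows([
  {"dx": 0, "dy": 0, "dz": 0.05, "roll": 0, "fingers": 1},
  {"dx": 0, "dy": 0, "dz": 0.1, "roll": 0, "fingers": 1},
  {"dx": 0, "dy": 0, "dz": 0.1, "roll": 0, "fingers": 1},
])

```text
time: 11.6
eef_pos: [0.5105, -0.1305, 0.1159]
tool_rot: [[-0.075, 0.997, 0.002], [0.997, 0.075, -0.001], [-0.002, 0.002, -1.0]]
ft_force: [-3.7, 0.4, 8.3]
width: 0.0252
```

Cap 7 is home: TCP z settled at about 0.116 at roughly 10.6 N net, with an arm stiffness of about 7 N/mm. I'll add a little force and start rolling toward cap 0.

Request:
play_rows([
  {"dx": 0, "dy": 0, "dz": 0.06, "roll": 0, "fingers": 1},
  {"dx": -0.3, "dy": 0, "dz": 0.06, "roll": 0, "fingers": 1},
  {"dx": -0.6, "dy": 0, "dz": 0.06, "roll": 0, "fingers": 1},
  {"dx": -0.9, "dy": 0, "dz": 0.06, "roll": 0, "fingers": 1},
  {"dx": -1.2, "dy": 0, "dz": 0.06, "roll": 0, "fingers": 1},
  {"dx": -1.2, "dy": 0, "dz": 0.06, "roll": 0, "fingers": 1},
])

```text
time: 12.2
eef_pos: [0.5117, -0.1429, 0.1157]
tool_rot: [[-0.074, 0.997, 0.003], [0.997, 0.074, -0.002], [-0.002, 0.002, -1.0]]
ft_force: [-2.9, -0.6, 9.5]
width: 0.0253
```

Request:
play_rows([
  {"dx": -0.3, "dy": 0, "dz": 0, "roll": 0, "fingers": 1},
  {"dx": -0.6, "dy": 0, "dz": 0, "roll": 0, "fingers": 1},
  {"dx": -0.8, "dy": 0, "dz": 0, "roll": 0, "fingers": 1},
  {"dx": -0.8, "dy": 0, "dz": 0, "roll": 0, "fingers": 1},
])

```text
time: 12.6
eef_pos: [0.5123, -0.151, 0.1158]
tool_rot: [[-0.074, 0.997, 0.003], [0.997, 0.074, -0.002], [-0.003, 0.002, -1.0]]
ft_force: [-2.9, -0.5, 9.6]
width: 0.0254
```

Request:
play_rows([
  {"dx": -0.3, "dy": 0, "dz": 0.02, "roll": 0, "fingers": 1},
  {"dx": -0.6, "dy": 0, "dz": 0.04, "roll": 0, "fingers": 1},
  {"dx": -0.9, "dy": 0, "dz": 0.04, "roll": 0, "fingers": 1},
  {"dx": -1.2, "dy": 0, "dz": 0.04, "roll": 0, "fingers": 1},
  {"dx": -1.5, "dy": 0, "dz": 0.04, "roll": 0, "fingers": 1},
  {"dx": -1.8, "dy": 0, "dz": 0.04, "roll": 0, "fingers": 1},
  {"dx": -2, "dy": 0, "dz": 0.04, "roll": 0, "fingers": 1},
  {"dx": -2, "dy": 0, "dz": 0.04, "roll": 0, "fingers": 1},
])

```text
time: 13.4
eef_pos: [0.5139, -0.1709, 0.1157]
tool_rot: [[-0.074, 0.997, 0.003], [0.997, 0.074, -0.002], [-0.002, 0.003, -1.0]]
ft_force: [-3.4, 0.8, 10.5]
width: 0.0254
```

Request:
play_rows([
  {"dx": -0.3, "dy": 0, "dz": 0, "roll": 0, "fingers": 1},
  {"dx": -0.6, "dy": 0, "dz": 0, "roll": 0, "fingers": 1},
  {"dx": -0.9, "dy": 0, "dz": 0, "roll": 0, "fingers": 1},
  {"dx": -1.2, "dy": 0, "dz": 0, "roll": 0, "fingers": 1},
  {"dx": -1.5, "dy": 0, "dz": 0, "roll": 0, "fingers": 1},
  {"dx": -1.8, "dy": 0, "dz": 0, "roll": 0, "fingers": 1},
  {"dx": -2, "dy": 0, "dz": 0, "roll": 0, "fingers": 1},
  {"dx": -2, "dy": 0, "dz": 0, "roll": 0, "fingers": 1},
])

```text
time: 14.2
eef_pos: [0.5156, -0.1911, 0.1154]
tool_rot: [[-0.074, 0.997, 0.003], [0.997, 0.074, -0.003], [-0.003, 0.003, -1.0]]
ft_force: [-3.3, -0.5, 8.2]
width: 0.0252
```

Request:
play_rows([
  {"dx": -0.3, "dy": 0, "dz": 0.03, "roll": 0, "fingers": 1},
  {"dx": -0.6, "dy": 0, "dz": 0.06, "roll": 0, "fingers": 1},
  {"dx": -0.9, "dy": 0, "dz": 0.08, "roll": 0, "fingers": 1},
  {"dx": -1.2, "dy": 0, "dz": 0.08, "roll": 0, "fingers": 1},
  {"dx": -1.5, "dy": 0, "dz": 0.08, "roll": 0, "fingers": 1},
  {"dx": -1.8, "dy": 0, "dz": 0.08, "roll": 0, "fingers": 1},
  {"dx": -2, "dy": 0, "dz": 0.08, "roll": 0, "fingers": 1},
  {"dx": -2, "dy": 0, "dz": 0.08, "roll": 0, "fingers": 1},
])

```text
time: 15.0
eef_pos: [0.5171, -0.2111, 0.1149]
tool_rot: [[-0.074, 0.997, 0.003], [0.997, 0.074, -0.003], [-0.003, 0.003, -1.0]]
ft_force: [-1.8, 0.2, 9.1]
width: 0.0256
```

Request:
play_rows([
  {"dx": -0.3, "dy": 0, "dz": 0.03, "roll": 0, "fingers": 1},
  {"dx": -0.6, "dy": 0, "dz": 0.03, "roll": 0, "fingers": 1},
  {"dx": -0.9, "dy": 0, "dz": 0.03, "roll": 0, "fingers": 1},
  {"dx": -1.2, "dy": 0, "dz": 0.03, "roll": 0, "fingers": 1},
  {"dx": -1.5, "dy": 0, "dz": 0.03, "roll": 0, "fingers": 1},
  {"dx": -1.8, "dy": 0, "dz": 0.03, "roll": 0, "fingers": 1},
  {"dx": -2, "dy": 0, "dz": 0.03, "roll": 0, "fingers": 1},
  {"dx": -2, "dy": 0, "dz": 0.03, "roll": 0, "fingers": 1},
])

```text
time: 15.8
eef_pos: [0.5187, -0.2313, 0.1144]
tool_rot: [[-0.074, 0.997, 0.004], [0.997, 0.074, -0.003], [-0.004, 0.003, -1.0]]
ft_force: [-2.6, 0.1, 8.3]
width: 0.0255
```

Request:
play_rows([
  {"dx": -0.3, "dy": 0, "dz": 0.05, "roll": 0, "fingers": 1},
  {"dx": -0.6, "dy": 0, "dz": 0.1, "roll": 0, "fingers": 1},
  {"dx": -0.9, "dy": 0, "dz": 0.12, "roll": 0, "fingers": 1},
  {"dx": -1.2, "dy": 0, "dz": 0.12, "roll": 0, "fingers": 1},
  {"dx": -1.5, "dy": 0, "dz": 0.12, "roll": 0, "fingers": 1},
  {"dx": -1.8, "dy": 0, "dz": 0.12, "roll": 0, "fingers": 1},
  {"dx": -2, "dy": 0, "dz": 0.12, "roll": 0, "fingers": 1},
  {"dx": -2, "dy": 0, "dz": 0.12, "roll": 0, "fingers": 1},
])

```text
time: 16.6
eef_pos: [0.5203, -0.2513, 0.1135]
tool_rot: [[-0.074, 0.997, 0.004], [0.997, 0.074, -0.004], [-0.004, 0.004, -1.0]]
ft_force: [-0.8, -0.4, 8.8]
width: 0.0258
```

Request:
play_rows([
  {"dx": -0.3, "dy": 0, "dz": 0.03, "roll": 0, "fingers": 1},
  {"dx": -0.6, "dy": 0, "dz": 0.06, "roll": 0, "fingers": 1},
  {"dx": -0.9, "dy": 0, "dz": 0.06, "roll": 0, "fingers": 1},
  {"dx": -1.2, "dy": 0, "dz": 0.06, "roll": 0, "fingers": 1},
  {"dx": -1.5, "dy": 0, "dz": 0.06, "roll": 0, "fingers": 1},
  {"dx": -1.8, "dy": 0, "dz": 0.06, "roll": 0, "fingers": 1},
  {"dx": -2, "dy": 0, "dz": 0.06, "roll": 0, "fingers": 1},
  {"dx": -2, "dy": 0, "dz": 0.06, "roll": 0, "fingers": 1},
])

```text
time: 17.4
eef_pos: [0.5219, -0.2714, 0.1127]
tool_rot: [[-0.074, 0.997, 0.004], [0.997, 0.074, -0.004], [-0.004, 0.004, -1.0]]
ft_force: [-1.4, -0.6, 8.0]
width: 0.0256
```

The TCP height profile isn't linear along the strip, so the roller may be slipping up in the grip. I'll check that in the wrist image.

```bash
python3 - <<'E'
from h import *
d=snap('wrist','w8');snap('scene','s8')
s=sense();print(s['eef_pos'],s['tool_rot'].round(4),s['ft_force'],s['ft_torque'])
a=[cv2.imread(f'pics/{n}.png')[200:330,200:365] for n in('w6','w7','w8')]
cv2.imwrite('pics/c8.png',np.hstack([cv2.resize(x,(264,208)) for x in a]))
cv2.imwrite('pics/c8b.png',cv2.resize(cv2.imread('pics/s8.png')[130:230,190:300],(660,600)))
E
```

```text
[ 0.52192681 -0.27130729  0.11271413] [[-0.0743  0.9972  0.004 ]
 [ 0.9972  0.0743 -0.004 ]
 [-0.0043  0.0036 -1.    ]] [-1.41259212 -1.40817856  7.85785733] [-0.14272345  0.36205269  0.00661285]
```

View pics/c8.png

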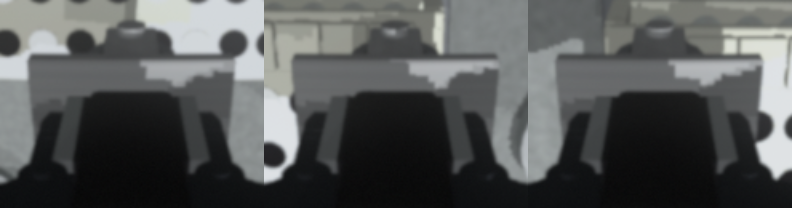

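View pics/c8b.png

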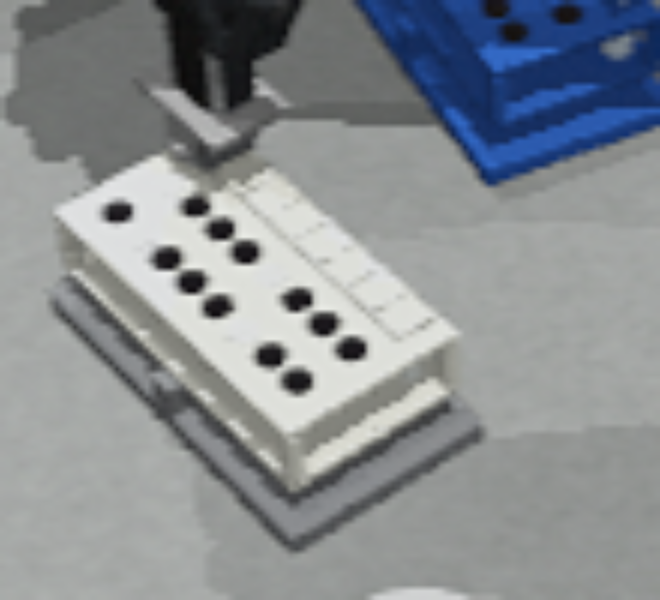

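No slip: the roller sits at identical pixels in the grip. I'll increase the force here, then make a firmer return pass.

Request:
play_rows([
  {"dx": 0, "dy": 0, "dz": 0.05, "roll": 0, "fingers": 1},
  {"dx": 0, "dy": 0, "dz": 0.1, "roll": 0, "fingers": 1},
  {"dx": 0, "dy": 0, "dz": 0.1, "roll": 0, "fingers": 1},
])

```text
time: 17.8
eef_pos: [0.5221, -0.2715, 0.1124]
tool_rot: [[-0.074, 0.997, 0.005], [0.997, 0.074, -0.005], [-0.005, 0.004, -1.0]]
ft_force: [-2.2, -1.5, 10.4]
width: 0.0253
```

Request:
play_rows([
  {"dx": 0, "dy": 0, "dz": 0.05, "roll": 0, "fingers": 1},
  {"dx": 0, "dy": 0, "dz": 0.1, "roll": 0, "fingers": 1},
  {"dx": 0, "dy": 0, "dz": 0.1, "roll": 0, "fingers": 1},
])

```text
time: 18.1
eef_pos: [0.5221, -0.2717, 0.1121]
tool_rot: [[-0.074, 0.997, 0.005], [0.997, 0.074, -0.005], [-0.006, 0.004, -1.0]]
ft_force: [-2.6, -0.2, 12.4]
width: 0.0253
```

Request:
play_rows([
  {"dx": 0, "dy": 0, "dz": 0.1, "roll": 0, "fingers": 1},
  {"dx": 0, "dy": 0, "dz": 0.15, "roll": 0, "fingers": 1},
  {"dx": 0, "dy": 0, "dz": 0.15, "roll": 0, "fingers": 1},
])

```text
time: 18.4
eef_pos: [0.5223, -0.2722, 0.1117]
tool_rot: [[-0.074, 0.997, 0.006], [0.997, 0.074, -0.007], [-0.007, 0.005, -1.0]]
ft_force: [-4.2, -1.1, 15.4]
width: 0.0255
```

Request:
play_rows([
  {"dx": 0.3, "dy": 0, "dz": 0, "roll": 0, "fingers": 1},
  {"dx": 0.6, "dy": 0, "dz": -0.01, "roll": 0, "fingers": 1},
  {"dx": 0.9, "dy": 0, "dz": -0.02, "roll": 0, "fingers": 1},
  {"dx": 1.2, "dy": 0, "dz": -0.02, "roll": 0, "fingers": 1},
  {"dx": 1.5, "dy": 0, "dz": -0.03, "roll": 0, "fingers": 1},
  {"dx": 1.8, "dy": 0, "dz": -0.04, "roll": 0, "fingers": 1},
  {"dx": 2, "dy": 0, "dz": -0.04, "roll": 0, "fingers": 1},
  {"dx": 2, "dy": 0, "dz": -0.04, "roll": 0, "fingers": 1},
])

```text
time: 19.2
eef_pos: [0.5208, -0.2526, 0.1128]
tool_rot: [[-0.074, 0.997, 0.006], [0.997, 0.074, -0.008], [-0.008, 0.005, -1.0]]
ft_force: [-4.5, -1.0, 16.6]
width: 0.0256
```

Request:
play_rows([
  {"dx": 0.3, "dy": 0, "dz": -0.01, "roll": 0, "fingers": 1},
  {"dx": 0.6, "dy": 0, "dz": -0.02, "roll": 0, "fingers": 1},
  {"dx": 0.9, "dy": 0, "dz": -0.03, "roll": 0, "fingers": 1},
  {"dx": 1.2, "dy": 0, "dz": -0.04, "roll": 0, "fingers": 1},
  {"dx": 1.5, "dy": 0, "dz": -0.04, "roll": 0, "fingers": 1},
  {"dx": 1.8, "dy": 0, "dz": -0.05, "roll": 0, "fingers": 1},
  {"dx": 2, "dy": 0, "dz": -0.05, "roll": 0, "fingers": 1},
  {"dx": 2, "dy": 0, "dz": -0.05, "roll": 0, "fingers": 1},
])

```text
time: 20.0
eef_pos: [0.5193, -0.2327, 0.1137]
tool_rot: [[-0.074, 0.997, 0.006], [0.997, 0.074, -0.008], [-0.009, 0.005, -1.0]]
ft_force: [-5.7, -1.9, 18.9]
width: 0.0253
```

Request:
play_rows([
  {"dx": 0.3, "dy": 0, "dz": -0.01, "roll": 0, "fingers": 1},
  {"dx": 0.6, "dy": 0, "dz": -0.02, "roll": 0, "fingers": 1},
  {"dx": 0.9, "dy": 0, "dz": -0.03, "roll": 0, "fingers": 1},
  {"dx": 1.2, "dy": 0, "dz": -0.04, "roll": 0, "fingers": 1},
  {"dx": 1.5, "dy": 0, "dz": -0.04, "roll": 0, "fingers": 1},
  {"dx": 1.8, "dy": 0, "dz": -0.05, "roll": 0, "fingers": 1},
  {"dx": 2, "dy": 0, "dz": -0.05, "roll": 0, "fingers": 1},
  {"dx": 2, "dy": 0, "dz": -0.05, "roll": 0, "fingers": 1},
])

```text
time: 20.8
eef_pos: [0.5179, -0.2127, 0.1144]
tool_rot: [[-0.074, 0.997, 0.006], [0.997, 0.074, -0.008], [-0.009, 0.006, -1.0]]
ft_force: [-4.4, -0.8, 19.4]
width: 0.0257
```

Request:
play_rows([
  {"dx": 0.3, "dy": 0, "dz": -0.02, "roll": 0, "fingers": 1},
  {"dx": 0.6, "dy": 0, "dz": -0.03, "roll": 0, "fingers": 1},
  {"dx": 0.9, "dy": 0, "dz": -0.04, "roll": 0, "fingers": 1},
  {"dx": 1.2, "dy": 0, "dz": -0.05, "roll": 0, "fingers": 1},
  {"dx": 1.5, "dy": 0, "dz": -0.06, "roll": 0, "fingers": 1},
  {"dx": 1.8, "dy": 0, "dz": -0.07, "roll": 0, "fingers": 1},
  {"dx": 2, "dy": 0, "dz": -0.07, "roll": 0, "fingers": 1},
  {"dx": 2, "dy": 0, "dz": -0.07, "roll": 0, "fingers": 1},
])

```text
time: 21.6
eef_pos: [0.5164, -0.1924, 0.1148]
tool_rot: [[-0.074, 0.997, 0.006], [0.997, 0.074, -0.007], [-0.008, 0.006, -1.0]]
ft_force: [-5.6, 0.1, 19.6]
width: 0.0254
```

Request:
play_rows([
  {"dx": 0.3, "dy": 0, "dz": -0.02, "roll": 0, "fingers": 1},
  {"dx": 0.6, "dy": 0, "dz": -0.03, "roll": 0, "fingers": 1},
  {"dx": 0.9, "dy": 0, "dz": -0.04, "roll": 0, "fingers": 1},
  {"dx": 1.2, "dy": 0, "dz": -0.05, "roll": 0, "fingers": 1},
  {"dx": 1.5, "dy": 0, "dz": -0.06, "roll": 0, "fingers": 1},
  {"dx": 1.8, "dy": 0, "dz": -0.07, "roll": 0, "fingers": 1},
  {"dx": 2, "dy": 0, "dz": -0.07, "roll": 0, "fingers": 1},
  {"dx": 2, "dy": 0, "dz": -0.07, "roll": 0, "fingers": 1},
])

```text
time: 22.4
eef_pos: [0.515, -0.1721, 0.1151]
tool_rot: [[-0.074, 0.997, 0.006], [0.997, 0.074, -0.006], [-0.007, 0.006, -1.0]]
ft_force: [-4.6, -0.3, 19.3]
width: 0.0253
```

Request:
play_rows([
  {"dx": 0.3, "dy": 0, "dz": -0.02, "roll": 0, "fingers": 1},
  {"dx": 0.6, "dy": 0, "dz": -0.03, "roll": 0, "fingers": 1},
  {"dx": 0.9, "dy": 0, "dz": -0.04, "roll": 0, "fingers": 1},
  {"dx": 1.2, "dy": 0, "dz": -0.04, "roll": 0, "fingers": 1},
  {"dx": 1.5, "dy": 0, "dz": -0.05, "roll": 0, "fingers": 1},
  {"dx": 1.8, "dy": 0, "dz": -0.06, "roll": 0, "fingers": 1},
  {"dx": 2, "dy": 0, "dz": -0.06, "roll": 0, "fingers": 1},
  {"dx": 2, "dy": 0, "dz": -0.06, "roll": 0, "fingers": 1},
])

```text
time: 23.2
eef_pos: [0.5136, -0.1516, 0.115]
tool_rot: [[-0.075, 0.997, 0.006], [0.997, 0.075, -0.005], [-0.005, 0.006, -1.0]]
ft_force: [-3.9, -0.6, 16.1]
width: 0.0253
```

Request:
play_rows([
  {"dx": 0.3, "dy": 0, "dz": -0.02, "roll": 0, "fingers": 1},
  {"dx": 0.6, "dy": 0, "dz": -0.03, "roll": 0, "fingers": 1},
  {"dx": 0.9, "dy": 0, "dz": -0.04, "roll": 0, "fingers": 1},
  {"dx": 1.2, "dy": 0, "dz": -0.04, "roll": 0, "fingers": 1},
  {"dx": 1.5, "dy": 0, "dz": -0.05, "roll": 0, "fingers": 1},
  {"dx": 1.8, "dy": 0, "dz": -0.06, "roll": 0, "fingers": 1},
  {"dx": 2, "dy": 0, "dz": -0.06, "roll": 0, "fingers": 1},
  {"dx": 2, "dy": 0, "dz": -0.06, "roll": 0, "fingers": 1},
])

```text
time: 24.0
eef_pos: [0.5122, -0.1312, 0.1149]
tool_rot: [[-0.075, 0.997, 0.006], [0.997, 0.075, -0.004], [-0.004, 0.006, -1.0]]
ft_force: [-3.5, -0.5, 13.7]
width: 0.0253
```

Request:
play_rows([
  {"dx": 0, "dy": 0, "dz": -1, "roll": 0, "fingers": 1},
  {"dx": 0, "dy": 0, "dz": -3, "roll": 0, "fingers": 1},
  {"dx": 0, "dy": 0, "dz": -5, "roll": 0, "fingers": 1},
  {"dx": -1.5, "dy": 0.8, "dz": -6.6, "roll": 0, "fingers": 1},
  {"dx": -3.5, "dy": 2, "dz": -6.6, "roll": 0, "fingers": 1},
  {"dx": -5.5, "dy": 3.5, "dz": -6.6, "roll": 0, "fingers": 1},
  {"dx": -7, "dy": 4.4, "dz": -6.6, "roll": 0, "fingers": 1},
  {"dx": -7.2, "dy": 4.4, "dz": -6.6, "roll": 0, "fingers": 1},
  {"dx": -7.2, "dy": 4.4, "dz": -6.6, "roll": 0, "fingers": 1},
  {"dx": -7.2, "dy": 4.4, "dz": -6.6, "roll": 0, "fingers": 1},
])

```text
time: 25.0
eef_pos: [0.5587, -0.1977, 0.1757]
tool_rot: [[-0.075, 0.997, -0.002], [0.997, 0.075, 0.001], [0.001, -0.001, -1.0]]
ft_force: [-0.6, 0.8, -3.4]
width: 0.0256
```

```bash
python3 - <<'E'
from h import *
d=snap('wrist','w9');snap('top','t9');snap('scene','s9')
s=sense();print(s['eef_pos'],s['tool_rot'].round(4),s['ft_force'],s['ft_torque'])
a=cv2.imread('pics/w6.png')[115:185,165:411];b=cv2.imread('pics/w9.png')[115:185,165:411]
cv2.imwrite('pics/c9.png',np.vstack([cv2.resize(x,(787,224),interpolation=cv2.INTER_CUBIC) for x in(a,b)]))
cv2.imwrite('pics/c9b.png',cv2.resize(cv2.imread('pics/s9.png')[130:230,190:300],(660,600),interpolation=cv2.INTER_CUBIC))
E
```

```text
[ 0.55901285 -0.19778468  0.17646645] [[-7.550e-02  9.971e-01 -2.000e-04]
 [ 9.971e-01  7.550e-02  3.000e-04]
 [ 3.000e-04 -1.000e-04 -1.000e+00]] [-0.16403819 -0.09653714 -1.8387721 ] [ 0.04178362 -0.00530658 -0.01797817]
```

View pics/c9.png

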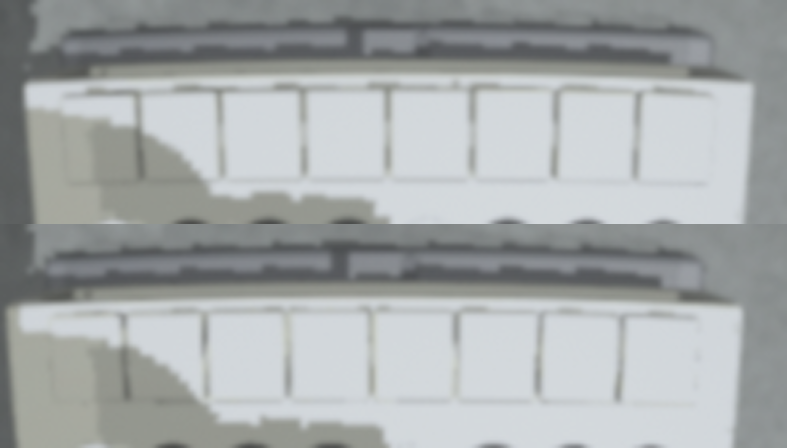

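View pics/c9b.png

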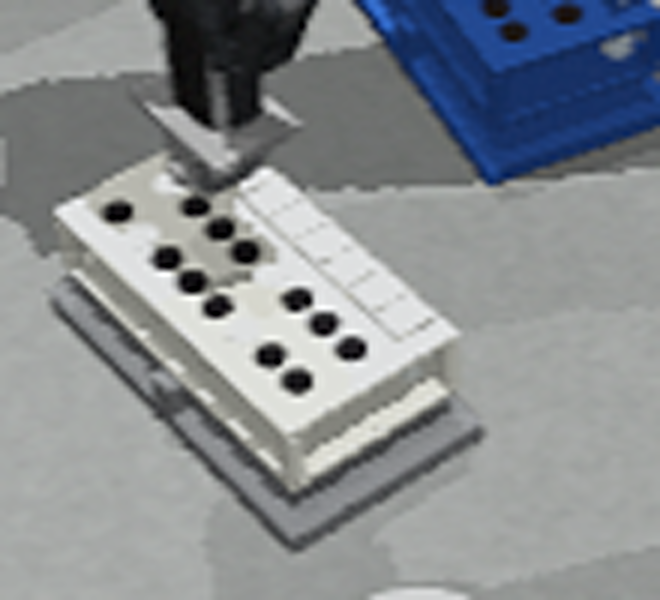

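The view pose is regained. Net force was 16–21 N at each cap on the return pass, well above the 8 N a cap can resist, so every cap should be at its stop. Now I'll carry the roller back to the holder.

Request:
play_rows([
  {"dx": 2, "dy": 0.1, "dz": -0.3, "roll": 1, "fingers": 1},
  {"dx": 5, "dy": 0.3, "dz": -0.3, "roll": 2, "fingers": 1},
  {"dx": 9, "dy": 0.5, "dz": -0.3, "roll": 3.5, "fingers": 1},
  {"dx": 13, "dy": 0.7, "dz": -0.3, "roll": 5, "fingers": 1},
  {"dx": 17, "dy": 0.9, "dz": -0.3, "roll": 6.5, "fingers": 1},
  {"dx": 21, "dy": 1.1, "dz": -0.3, "roll": 8, "fingers": 1},
  {"dx": 25, "dy": 1.3, "dz": -0.3, "roll": 9.5, "fingers": 1},
  {"dx": 29, "dy": 1.5, "dz": -0.3, "roll": 11, "fingers": 1},
  {"dx": 33, "dy": 1.7, "dz": -0.3, "roll": 12.5, "fingers": 1},
  {"dx": 36.5, "dy": 1.8, "dz": -0.3, "roll": 14, "fingers": 1},
  {"dx": 38.5, "dy": 1.8, "dz": -0.3, "roll": 14, "fingers": 1},
  {"dx": 38.5, "dy": 1.8, "dz": -0.3, "roll": 14, "fingers": 1},
])

```text
time: 26.35
eef_pos: [0.5475, 0.19, 0.1796]
tool_rot: [[0.164, 0.986, 0.0], [0.986, -0.164, 0.001], [0.001, -0.0, -1.0]]
ft_force: [-0.9, -0.3, -2.1]
width: 0.0258
```

Request:
play_rows([
  {"dx": 0, "dy": 0, "dz": 0, "roll": 0, "fingers": 1},
  {"dx": 0, "dy": 0, "dz": 0, "roll": 0, "fingers": 1},
])

```text
time: 26.55
eef_pos: [0.5485, 0.186, 0.1796]
tool_rot: [[0.169, 0.986, 0.0], [0.986, -0.169, -0.001], [-0.0, 0.0, -1.0]]
ft_force: [0.7, -0.0, -2.3]
width: 0.0249
```

```bash
python3 - <<'E'
from h import *
d=snap('wrist','w10');snap('top','t10');snap('scene','s10')
s=sense();print(s['eef_pos'],s['tool_rot'].round(4),s['ft_force'],s['qpos'])
a=cv2.imread('pics/t9.png')[165:240,315:430];b=cv2.imread('pics/t10.png')[165:240,315:430];c=cv2.imread('pics/s10.png')[140:225,185:285]
cv2.imwrite('pics/c10.png',cv2.resize(b,(800,522),interpolation=cv2.INTER_CUBIC))
cv2.imwrite('pics/c10b.png',cv2.resize(c,(700,595),interpolation=cv2.INTER_CUBIC))
E
```

```text
[0.54868872 0.18570298 0.17952285] [[ 1.702e-01  9.854e-01  2.000e-04]
 [ 9.854e-01 -1.702e-01 -1.000e-04]
 [-1.000e-04  2.000e-04 -1.000e+00]] [ 0.55002877  1.10354304 -2.19469379] [ 2.10689748e-01  1.83717914e-01  1.44166235e-01  1.53111474e+00
 -1.68735513e-04  3.81716814e-01]
```

View pics/w10.png

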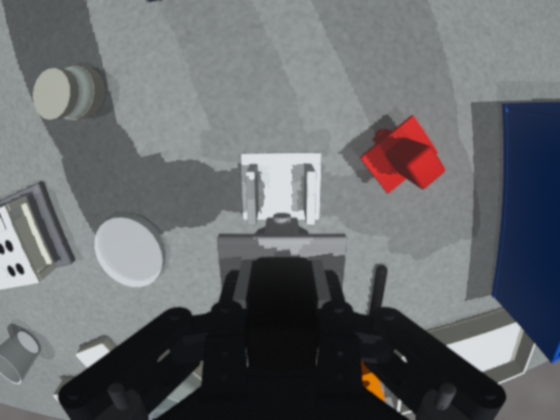

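View pics/c10.png

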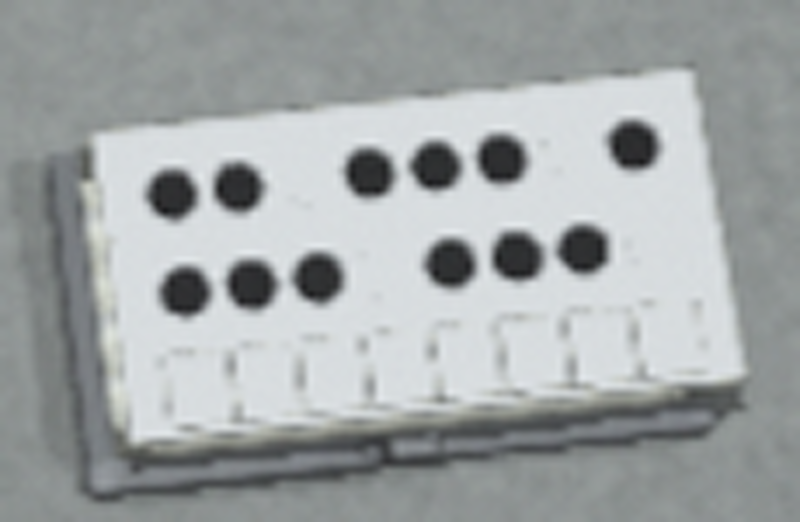

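View pics/c10b.png

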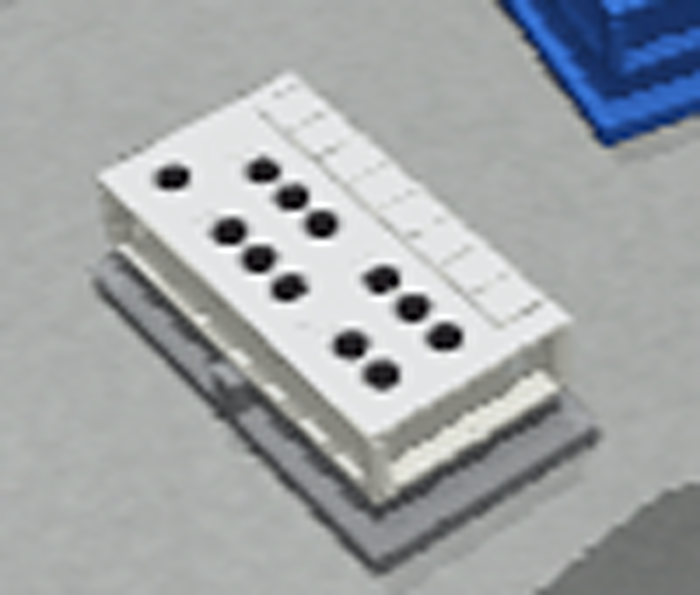

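The scene view shows the whole cap line uniformly lower by about 1.4 px, which fits 4–5 mm of travel at all eight caps. The holder is centred under the roller, so I'll lower it in.

Request:
play_rows([
  {"dx": 0, "dy": -0.1, "dz": 2, "roll": 0, "fingers": 1},
  {"dx": 0, "dy": -0.1, "dz": 5, "roll": 0, "fingers": 1},
  {"dx": 0, "dy": -0.1, "dz": 7.5, "roll": 0, "fingers": 1},
  {"dx": 0, "dy": -0.1, "dz": 8.5, "roll": 0, "fingers": 1},
  {"dx": 0, "dy": -0.1, "dz": 9, "roll": 0, "fingers": 1},
  {"dx": 0, "dy": -0.1, "dz": 9, "roll": 0, "fingers": 1},
  {"dx": 0, "dy": -0.1, "dz": 9, "roll": 0, "fingers": 1},
])

```text
time: 27.4
eef_pos: [0.5487, 0.187, 0.0911]
tool_rot: [[0.169, 0.986, 0.003], [0.986, -0.169, 0.001], [0.001, 0.002, -1.0]]
ft_force: [-0.2, 0.0, -1.9]
width: 0.0254
```

```bash
python3 - <<'E'
from h import *
d=snap('scene','s11');snap('wrist','w11')
s=sense();print(s['eef_pos'],s['ft_force'])
cv2.imwrite('pics/c11.png',np.hstack([cv2.resize(cv2.imread('pics/s11.png')[230:320,280:370],(400,400)),cv2.resize(cv2.imread('pics/w11.png')[150:300,205:355],(400,400))]))
E
```

```text
[0.5488063  0.18711741 0.091277  ] [ 0.17543071 -0.30924966 -2.07950726]
```

View pics/c11.png

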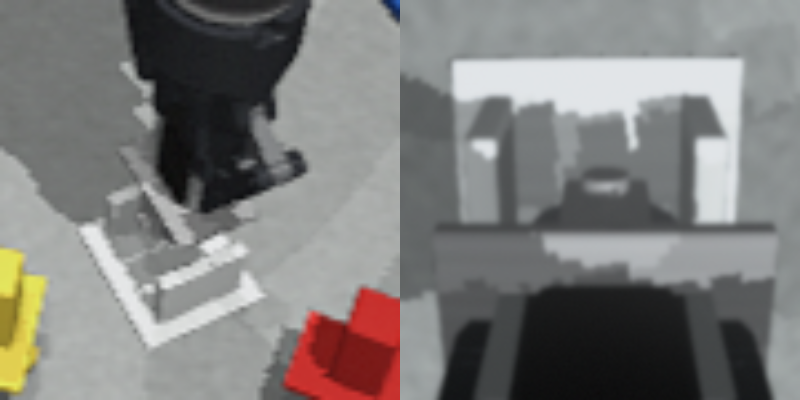

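The wheel is centred between the walls, so I'll lower it the rest of the way.

Request:
play_rows([
  {"dx": 0, "dy": 0, "dz": 0.7, "roll": 0, "fingers": 1},
  {"dx": 0, "dy": 0, "dz": 1.5, "roll": 0, "fingers": 1},
  {"dx": 0, "dy": 0, "dz": 2.3, "roll": 0, "fingers": 1},
  {"dx": 0, "dy": 0, "dz": 3, "roll": 0, "fingers": 1},
  {"dx": 0, "dy": 0, "dz": 3.5, "roll": 0, "fingers": 1},
  {"dx": 0, "dy": 0, "dz": 3.8, "roll": 0, "fingers": 1},
  {"dx": 0, "dy": 0, "dz": 3.9, "roll": 0, "fingers": 1},
  {"dx": 0, "dy": 0, "dz": 3.9, "roll": 0, "fingers": 1},
])

```text
time: 28.3
eef_pos: [0.5478, 0.1869, 0.0506]
tool_rot: [[0.169, 0.986, 0.0], [0.986, -0.169, 0.0], [0.0, 0.0, -1.0]]
ft_force: [-0.2, 0.0, -3.6]
width: 0.0255
```

Request:
play_rows([
  {"dx": 0, "dy": 0, "dz": 0.1, "roll": 0, "fingers": 1},
  {"dx": 0, "dy": 0, "dz": 0.1, "roll": 0, "fingers": 1},
])

```text
time: 28.5
eef_pos: [0.548, 0.187, 0.0505]
tool_rot: [[0.169, 0.986, 0.001], [0.986, -0.169, 0.0], [0.0, 0.001, -1.0]]
ft_force: [-3.0, -1.0, 3.0]
width: 0.0253
```

The plate is resting on the walls (force +3 N, z 0.0505 as at the grasp). Releasing in small openings.

Request:
play_rows([
  {"dx": 0, "dy": 0, "dz": 0, "roll": 0, "fingers": 2.8},
  {"dx": 0, "dy": 0, "dz": 0, "roll": 0, "fingers": 3.2},
  {"dx": 0, "dy": 0, "dz": 0, "roll": 0, "fingers": 4.5},
  {"dx": 0, "dy": 0, "dz": 0, "roll": 0, "fingers": 6},
  {"dx": 0, "dy": 0, "dz": 0, "roll": 0, "fingers": 8},
  {"dx": 0, "dy": 0, "dz": 0, "roll": 0, "fingers": 8.5},
  {"dx": 0, "dy": 0, "dz": 0, "roll": 0, "fingers": 8.5},
])

```text
time: 29.2
eef_pos: [0.5475, 0.1869, 0.0494]
tool_rot: [[0.169, 0.986, -0.0], [0.986, -0.169, -0.0], [-0.0, -0.0, -1.0]]
ft_force: [0.1, -0.1, 0.1]
width: 0.0849
```

```bash
python3 - <<'E'
from h import *
d=snap('wrist','w12')
s=sense();print(s['eef_pos'],s['ft_force'],s['width'])
E
```

```text
[0.54753408 0.18690391 0.04939108] [ 0.13734587 -0.18314031  0.22833918] 0.08500635241532763
```

View pics/w12.png

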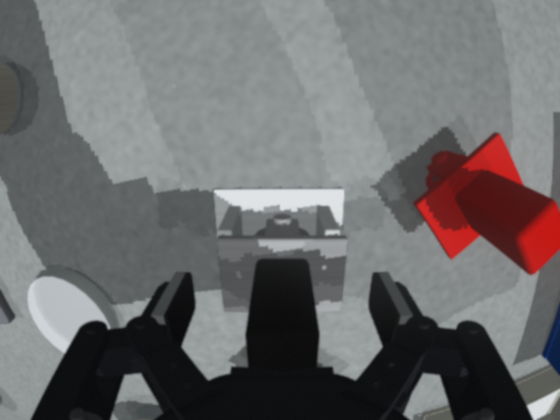

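The handle stands free between the open fingers. I'll rise straight up.

Request:
play_rows([
  {"dx": 0, "dy": 0, "dz": -1, "roll": 0, "fingers": 8.5},
  {"dx": 0, "dy": 0, "dz": -3, "roll": 0, "fingers": 8.5},
  {"dx": 0, "dy": 0, "dz": -6, "roll": 0, "fingers": 8.5},
  {"dx": 0, "dy": 0, "dz": -10, "roll": 0, "fingers": 8.5},
  {"dx": 0, "dy": 0, "dz": -14, "roll": 0, "fingers": 8.5},
  {"dx": 0, "dy": 0, "dz": -17, "roll": 0, "fingers": 8.5},
  {"dx": 0, "dy": 0, "dz": -18, "roll": 0, "fingers": 8.5},
  {"dx": 0, "dy": 0, "dz": -18, "roll": 0, "fingers": 8.5},
  {"dx": 0, "dy": 0, "dz": -18, "roll": 0, "fingers": 8.5},
])

```text
time: 30.15
eef_pos: [0.547, 0.1868, 0.2279]
tool_rot: [[0.169, 0.986, -0.002], [0.986, -0.169, -0.0], [-0.001, -0.002, -1.0]]
ft_force: [0.6, -0.1, -1.2]
width: 0.0848
```

```bash
python3 - <<'E'
from h import *
d=snap('wrist','w13');snap('scene','s13')
s=sense();print(s['eef_pos'],s['ft_force'],s['time'])
cv2.imwrite('pics/c13.png',np.hstack([cv2.resize(cv2.imread('pics/w13.png')[135:225,235:335],(440,396)),cv2.resize(cv2.imread('pics/s13.png')[240:330,270:370],(360,396))]))
E
```

```text
[0.54637919 0.18660009 0.22664368] [ 0.09297243 -0.22755581 -0.62953129] 30.25
```

View pics/c13.png

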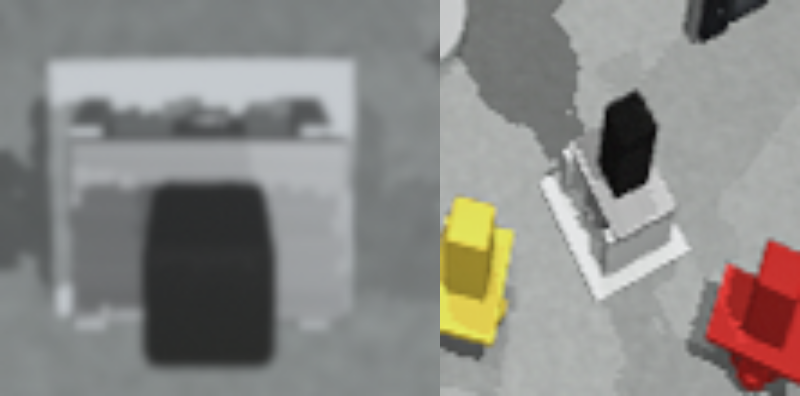

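View pics/s13.png

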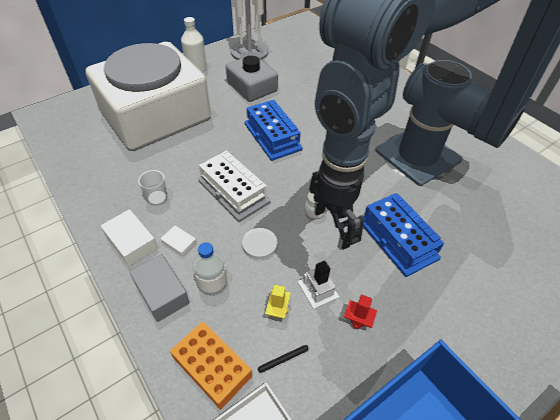

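```bash
python3 - <<'E'
from h import *
def rect(f,h0):
    # rectify cap strip plane at z=h0 from the scene view, 4px/mm
    im=cv2.imread(f'pics/{f}.png'); c=np.array([.514,-.1995]); y=np.array([-.0732,.9973]); x=np.array([.9973,.0732])
    pts=[(-95,-18),(95,-18),(95,18),(-95,18)]
    src=np.float32([proj(f,[*(c+(a*y+b*x)/1000),h0]) for a,b in pts]); dst=np.float32([((a+95)*4,(b+18)*4) for a,b in pts])
    return cv2.warpPerspective(im,cv2.getPerspectiveTransform(src,dst),(760,144),flags=cv2.INTER_CUBIC)
def stretch(i):
    g=i.astype(float); return np.clip((g-120)*2.0,0,255).astype(np.uint8)
cv2.imwrite('pics/c14.png',stretch(np.vstack([rect('scene1',.078),rect('scene1',.073),rect('s13',.078),rect('s13',.073)])))
E
```

```text
(no output)
```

View pics/c14.png

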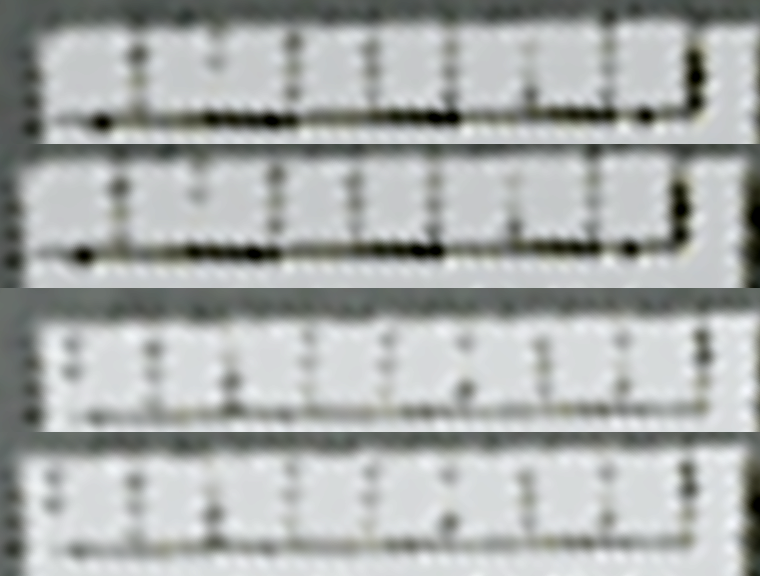

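The rectified before/after strips show every cap gap shifted by the same 14–15 px. That's 4.1–4.4 mm of extra travel on all caps, on top of the 0–1.5 mm they started with. The roller hangs upright, so I'm handing in.

```bash
python3 -c "
from plant import *
print(hand_in())"
```

```text
the job is handed in; nothing more can be done
None
```

I rolled the black-handled roller along the caps from cap 7 to cap 0 and back, hung it back in its holder, and handed in at about 30 s of the 70 s limit. The hand-in gave no verdict.

- **Force:** The readings at the end of each move gave about 11 N net on the first pass and 16–22 N on the return, against the 35 N limit. I only had these end-of-move readings, so any brief peak in between would not show.
- **Caps:** Comparing the before and after camera views, the gaps between caps all shifted by about the same amount. That means roughly 4.1–4.4 mm of travel each, so all eight should be past the 3.5 mm needed.
- **Roller and bench:** The last images show the roller upright in its holder and the gripper clear of everything. The bystanders looked where they started; I judged that by eye and did not measure it.
- **Odd reading:** The gripper height while rolling followed a slight curve along the strip instead of a straight line. It did so on both passes. The roller had not slipped in the grip when I checked at the end of the first pass. The even cap travel suggests all caps are seated, but I did not find the cause.
- **Not measured:** I had no direct reading of the wheel's turning. It was rolled about 140 mm each way, which should be around 8.7 rad against the 3 rad needed.

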